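Load the leaf drill jig and lock it with its ball-lock pin

TASK

Make the drill jig ready for the next run: lay every T-nut blank flat in a pocket of its own, swing the leaf shut over them, then lock it with the ball-lock pin, keeping its thumb button held in while it goes through the holes and letting the button out once the pin is fully home. Stand the jars of tapping paste upright on the drip tray, at any time, and leave everything else on the bench alone.

Things in the scene. Friction and masses are not known exactly. Their poses are not given: they have to be found in the camera images.
- jig: leaf drill jig bolted to the bench: green base 156 (x) x 210 (y) x 14 mm, origin at its underside, z up; x from the hinge (near side) to the locking clevis (far side), y along the row of 3 pockets. Hinge axis along y at x -52, z 44. Clevis at x 68: two steel lugs 44 wide (x), 12 thick, top at z 64, outer faces at y -21 and 21, with 18 mm holes along y; the leaf's 14 mm tongue goes between them
- pocket0 (a point): centre of the floor of the pocket at jig y = -66; axes as the jig's. Each pocket is 64 (x) x 48 (y) mm inside and 8 deep, with steel ribs around it; floor 14 above the bench, rib tops 22 above
- pocket1 (a point): the same for the middle pocket, jig y = 0
- pocket2 (a point): the same for the pocket at jig y = +66
- bore (a point): centre of the clevis bore, midway between the lugs (jig x 68, y 0, z 44); the bore runs along jig y and is open at both sides; axes as the jig's. The leaf's tongue has a 20 mm hole, in line with it when the leaf is shut. Right through the clevis is 42 mm
- leaf (a joint): angle of the hinged leaf, rad: 0 shut (level, on its stop), 1.9 fully open, leaning back towards the robot on its stop. Aluminium plate 0.45 kg, 204 wide (y), 8 thick, to 90 mm from the hinge axis, tongue to 138. Damped (0.12 N m s/rad): under about 1.4 it sinks shut by itself. Shut, its underside is 40 above the bench, 2 above seated blanks; a blank not down in its pocket stops it
- leaf_knob (a point): centre of the leaf's black ball knob, 24 mm across: 78 mm from the hinge axis, 60 mm to jig +y, 28 mm off the leaf's mid-plane on its upper side (the robot's side while open); x runs from hinge to tongue, z is the leaf's upper normal. Swing the leaf by the knob or push its back over. Open, its tongue stands 175 above the bench
- pin: ball-lock pin with red waisted handle, 0.22 kg, lying with its axis level, 23 above the bench. Origin on the axis at the shoulder face, x along the shank to the tip. Steel shank 16 across, 60 long, last 7 tapered to 10. Octagonal shoulder flange 46 across flats, x -6 to 0; neck 12 across, x -38 to -6, room for a finger; octagonal grip flange 46 across flats, x -48 to -38; thumb button behind
- pin_mid (a point): point on the pin's axis 21 mm ahead of the shoulder; coincides with bore when the pin is fully home (shoulder against a lug), from either side
- pin_tip (a point): tip of the shank, on the axis (pin x = 60). Two brass balls at pin x = 48.5 stand 3 mm out of the shank's sides and do not fit through the holes; they go in flush when the button is fully in and come out beyond the far lug when it is let go
- button (a joint): travel of the pin's black thumb button, m: 0 out (locked), 0.006 fully in; spring 3.3 N at rest, 9.9 N fully in. The button is 30 across, on the pin's axis, and stands 6 mm out of the grip flange (to pin x = -54); one finger in front of the grip flange, in the neck gap, and one on the button squeeze it in flush (flange 10 mm thick), most easily above the neck
- tray: shallow steel drip tray fixed to the bench, 90 (x) x 140 (y) x 14 high, walls and floor 4 mm; origin at its underside, z up
- blank0: steel T-nut blank (may be absent): foot 60 (x) x 44 (y) x 12, above it a neck 60 (x) x 28 (y) x 12 to take hold of, 24 high in all; origin at the centre of its underside, z up; 0.35 kg. Fits any pocket, x along the jig's x, either way round
- blank1: steel T-nut blank (may be absent): foot 60 (x) x 44 (y) x 12, above it a neck 60 (x) x 28 (y) x 12 to take hold of, 24 high in all; origin at the centre of its underside, z up; 0.35 kg. Fits any pocket, x along the jig's x, either way round
- blank2: steel T-nut blank (may be absent): foot 60 (x) x 44 (y) x 12, above it a neck 60 (x) x 28 (y) x 12 to take hold of, 24 high in all; origin at the centre of its underside, z up; 0.35 kg. Fits any pocket, x along the jig's x, either way round
- jar0: white jar of tapping paste with a green lid, 56 diameter, 85 high, standing; origin at the centre of its underside, z up; 0.2 kg
- jar1: white jar of tapping paste with a green lid, 56 diameter, 85 high, standing; origin at the centre of its underside, z up; 0.2 kg
- screw_box: bystander, not part of the job: small cardboard box of screws, yellow top, 55 x 85 x 45 high
- spanner: bystander, not part of the job: steel spanner lying flat
- screwdriver: bystander, not part of the job: screwdriver lying flat beside the jig
- chip_brush: bystander, not part of the job: chip brush lying flat
- hammer: bystander, not part of the job: hammer lying flat near the robot's base
- grease_can: bystander, not part of the job: blue can, 65 high, 66 across
Mind the look-alikes: they are no part of the job. What is shaped like the jar1 but pink or turquoise is not meant.

How it is judged:
By the outcome, as a careful person would: the job done as asked, in the order asked, and still so for the second after the job is handed in, with the robot touching nothing.
Of blank0, blank1, blank2 only 2 to 3 are there at a start; the rules pass over those that are not, and their reading is None.
At some moment in a run one of blank0, blank1, blank2, pin may be knocked a few centimetres aside while the robot is not near it.
Once in a run the grip may slacken for a moment while it holds something.
It also fails if it takes over 210 s, if anything falls off the work surface, if the arm or the gripper's body presses on something with over 40 N, if the wrist force passes 120 N, or if a joint passes its speed limit or range.

ROBOT

A 6-joint arm with a two-finger parallel gripper is mounted at the origin on the work surface. World frame = base frame: x ahead of the robot, y to its left, z up, the work surface at z = 0. Lengths are in m, angles in rad, forces in N, time in s.
With the tool pointing down it reaches from about 0.225 to 0.875 m from the base axis. Payload 3.4 kg.
Tool frame: the origin (TCP) lies at the very end of the fingers, on their centre line; the grasp point (between the pads) lies 19 mm behind it; z points along the fingers, y is the direction in which the jaws open and shut (so a half turn about z gives the same grasp; the last joint's range is limited). The gripper opens to 85 mm and grips with 20 to 120 N. Pads are 22 mm wide; open, the fingers measure 114 mm over their backs; the gripper's body (76 mm by 85 mm) begins 54 mm behind the grasp point. The pads swing forward as they close: fully open they stand 13 mm farther back than shut.
Start: joints at [-1.256, 0.276, 1.505, -0, 1.361, -0.121], TCP at [0.243, -0.521, 0.231] pointing down, gripper open.
Joint ranges: [-2.89, 2.89], [-0.75, 2.08], [0.22, 2.7], [-1.18, 4.32], [0.11, 2.71], [-2.7, 2.7]. Speed limits (rad/s): [2.57, 2.57, 3.14, 3.14, 3.14, 3.14].

INTERFACE

Orientations are given as a unit quaternion [w, x, y, z].
In Python, from rig import manip, viewer, job gives the robot as it stands.
- The arm moves only by the shell command python3 -m crank 'ROWS' [OPENING] [FORCE]. ROWS is JSON, a list of rows, each a list of 6 numbers: the shift along the tool's x, y, z in m, then the turn, a rotation vector about the tool's x, y, z in degrees. In form: [[dx, dy, dz, rx, ry, rz], ...]. A call has 1 to 20 rows; each row is the pose to reach, as a shift and turn from the pose measured when the call began, along the tool's axes at that moment; what a row does not reach only later rows make up. A row lasts 1/8 s, in which the tool goes at most 62.5 mm and 10.7 degrees, less where a joint would pass 70% of its speed; a pose out of reach is approached as far as the arm can. A call with a gripper value outside its range is refused whole. OPENING is the opening, from 0 (shut) to 1 (fully open), set as the call begins (- or left out, the last holds). The fingers move at their own pace and stop on an object; FORCE is the grip in N (left out, the last holds). Time passes only in rows, so rows that repeat a pose let the fingers close. It gives the time, the measured TCP pose, the force and the opening at its end, in the units of the state.
- manip.get_state(): the state, without advancing time (a new reading comes with each control period).
- viewer.get_image(name): name is "scene" or "top" or "wrist"; returns a dict with "frame" (480x640x3 uint8, blue, green, red), "range_z" (480x640 float32, m along the optical axis (not along the pixel's ray), 0 where there is no reading), "intrinsics" (3x3 intrinsics, pixels), "world_from_camera" (4x4, takes a point from camera to world coordinates); the wrist camera has in their place "mount" (4x4, takes a point from camera to tool coordinates, whose origin is the TCP and whose axes are the flange's). Camera axes: x right, y up, looking along -z (the intrinsics and any distortion apply to the point x, -y, -z); pixel columns grow to the right and rows downward; lengths in m; the calibration is good to about 2 mm. The wrist camera is an equidistant fisheye: a pixel r from the principal point sees the ray r / f radians off the axis. A picture is of the moment at which its call begins: read the wrist's pose just before it.
- job.sign_off(): hands the job in, once; it reports no verdict.
The state is a dict: "clock": time; "qpos": joint angles; "qd": joint speeds; "effort": joint torques, N m; "position": TCP position; "ee_rot": TCP orientation; "contact_force": force on the tool from outside, world axes, zero at the start; "moment": the same for the moment, N m; "width": finger opening in m.
Only numpy, scipy, OpenCV 4.12 (cv2) and the standard library are available. Lean on these libraries where they do the work, as an engineer would, in place of code of your own. Each camera call takes 0.05 s, during which the arm holds its last target. There are 200 camera calls.

## Working session

There is one attempt and no reset: what is moved stays moved. The work goes in short steps, Python scripts to look and compute and a shell command to move; the robot and the scene stay as the last step left them, time stands still between calls to the robot, and variables do not carry over. Pictures are saved under pics/ and viewed, about 12 in all and at most 16, crops included, and the job is handed in when it is done.

```bash
ls; mkdir -p pics
python3 - <<'E'
from rig import manip, viewer
import cv2,numpy as np
print(manip.get_state())
for n in("top","scene"):
    d=viewer.get_image(n); cv2.imwrite(f"pics/{n}0.png",d["frame"]); np.savez(f"pics/{n}0.npz",**{k:v for k,v in d.items()})
    print(n,d["intrinsics"],d["world_from_camera"],d.keys())
E
```

```text
pics
{'clock': 0.0, 'qpos': array([-1.25598670e+00,  2.76603302e-01,  1.50612116e+00,  4.24684455e-05,
        1.36069976e+00, -1.21005648e-01]), 'qd': array([-1.79463248e-04,  1.68794931e-04,  3.45079366e-04, -3.99619284e-04,
        4.65907598e-05, -1.48001682e-03]), 'effort': array([-7.32225053e-04, -4.16777980e+01, -2.45807809e+01, -3.12652573e-04,
        1.10620604e-02, -9.07363528e-06]), 'position': array([ 0.24257984, -0.52075173,  0.23043974]), 'ee_rot': array([-9.13499792e-04,  9.76352481e-01,  2.16182781e-01, -6.79369570e-05]), 'contact_force': array([ 0.11068116, -0.16388431, -0.28237372]), 'moment': array([-0.02694604, -0.02633472,  0.00376377]), 'width': 0.08552670827508652}
top [[617.57558526   0.         324.26729494]
 [  0.         617.57558526 242.32883572]
 [  0.           0.           1.        ]] [[-0.02580112  0.98072969 -0.19365838  0.20320362]
 [-0.99965933 -0.02454842  0.00886593  0.01511559]
 [ 0.00394108  0.19382116  0.98102896  1.65296397]
 [ 0.          0.          0.          1.        ]] dict_keys(['frame', 'range_z', 'intrinsics', 'world_from_camera'])
scene [[605.15805252   0.         308.41251287]
 [  0.         605.15805252 245.15997548]
 [  0.           0.           1.        ]] [[-0.22702331 -0.81540481  0.532518    1.44931727]
 [ 0.97388794 -0.18915567  0.12554846  0.23890073]
 [-0.00164402  0.54711528  0.83705565  1.55649393]
 [ 0.          0.          0.          1.        ]] dict_keys(['frame', 'range_z', 'intrinsics', 'world_from_camera'])
```

View pics/top0.png

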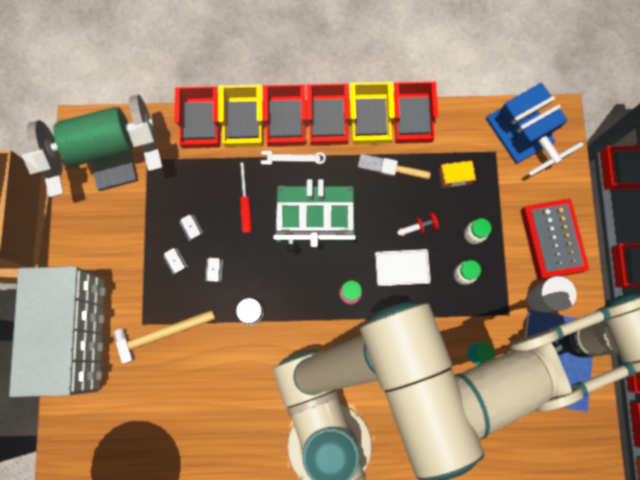

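View pics/scene0.png

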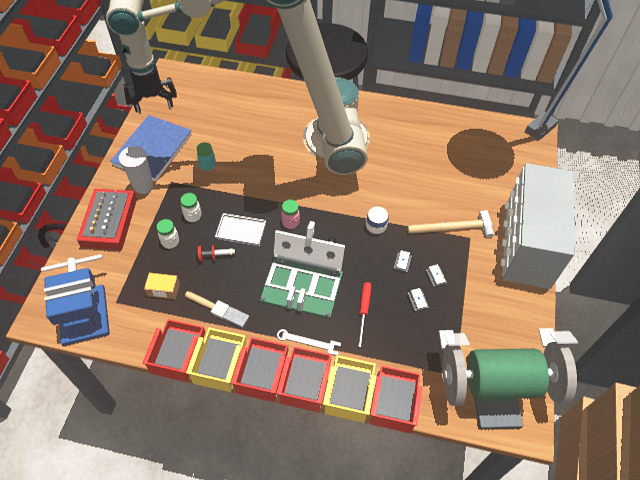

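Top view:
- Blanks are at (190,227), (175,261) and (214,269).
- The jig is at (315,213), with its leaf open towards the robot. The pin is at (418,226), with the handle to the right. The tray is at (403,267).
- Jar candidates: white with green lid at (478,231) and (468,271) are the ones I want. The pink one at (350,292), the turquoise one at (481,352) and the white/blue can at (248,311) are not.

Next I'll measure all of these.

```bash
cat > h.py <<'E'
import numpy as np,cv2
from rig import manip,viewer
from scipy.spatial.transform import Rotation as R
def cloud(d):
    K=d["intrinsics"];z=d["range_z"];v,u=np.mgrid[:480,:640]
    P=np.stack([(u-K[0,2])*z/K[0,0],-(v-K[1,2])*z/K[1,1],-z],-1)
    M=d["world_from_camera"];return P@M[:3,:3].T+M[:3,3]
def ray(d,u,v,h):
    K=d["intrinsics"];M=d["world_from_camera"]
    r=M[:3,:3]@np.array([(u-K[0,2])/K[0,0],-(v-K[1,2])/K[1,1],-1]);o=M[:3,3]
    return o+r*(h-o[2])/r[2]
def rot():
    q=manip.get_state()["ee_rot"];return R.from_quat(np.r_[q[1:],q[0]])
def go(p,yaw=None,Rg=None):
    "tool-frame row to put TCP at p; yaw = world angle of the jaw axis (deg), tool down"
    s=manip.get_state();A=rot()
    if Rg is None:
        best=None
        if yaw is None: y=A.as_matrix()[:,1];yaw=np.degrees(np.arctan2(y[1],y[0]))
        for k in(0,180):
            a=np.radians(yaw+k);y=np.array([np.cos(a),np.sin(a),0]);z=np.array([0,0,-1.]);x=np.cross(y,z)
            B=R.from_matrix(np.stack([x,y,z],1));r=(A.inv()*B).as_rotvec(degrees=True)
            c=np.linalg.norm(r)
            if best is None or c<best[0]:best=(c,r)
            print(" yaw opt",k,r.round(1),"q6",s["qpos"][5].round(2))
        r=best[1]
    else: r=(A.inv()*Rg).as_rotvec(degrees=True)
    print("row",(A.inv().apply(np.array(p)-s["position"])).round(4).tolist(),r.round(1).tolist())
E
cat > m.py <<'E'
from h import *
for n in("top","scene"):
    d=dict(np.load(f"pics/{n}0.npz"));P=cloud(d);f=d["frame"];hsv=cv2.cvtColor(f,cv2.COLOR_BGR2HSV)
    reg=(P[...,0]>.28)&(P[...,0]<.9)&(abs(P[...,1])<.6)&(P[...,2]<.3)
    print(n,"mat z",np.median(P[...,2][reg&(f.max(2)<45)]))
    H,S,V=cv2.split(hsv)
    for name,m in dict(green=(H>45)&(H<90)&(S>80),red=((H<8)|(H>172))&(S>120)&(V>60),white=(S<60)&(V>110)).items():
        m=(m&reg).astype(np.uint8);k,l,st,c=cv2.connectedComponentsWithStats(m)
        for i in range(1,k):
            if st[i,4]<25:continue
            q=P[l==i];z=np.percentile(q[:,2],85);r=cv2.minAreaRect(np.argwhere(l==i)[:,::-1].astype(np.float32))
            print(name,"px",c[i].round(),st[i,4],"mean",q.mean(0).round(3),"z85",z.round(3),"ray",ray(d,*c[i],z)[:2].round(3))
E
python3 m.py
```

```text
top mat z 0.0009129387769788444
green px [103. 134.] 1742 mean [0.786 0.553 0.176] z85 0.19 ray [0.781 0.548]
green px [292. 193.] 419 mean [0.666 0.086 0.014] z85 0.018 ray [0.665 0.086]
green px [315. 194.] 72 mean [0.662 0.023 0.013] z85 0.019 ray [0.66  0.023]
green px [338. 194.] 443 mean [ 0.662 -0.041  0.014] z85 0.018 ray [ 0.66  -0.041]
green px [290. 216.] 302 mean [0.603 0.092 0.015] z85 0.018 ray [0.602 0.092]
green px [315. 216.] 313 mean [0.601 0.025 0.014] z85 0.018 ray [0.6   0.025]
green px [339. 216.] 311 mean [ 0.599 -0.042  0.014] z85 0.018 ray [ 0.598 -0.042]
green px [481. 227.] 330 mean [ 0.546 -0.412  0.074] z85 0.088 ray [ 0.542 -0.408]
green px [471. 269.] 341 mean [ 0.435 -0.377  0.074] z85 0.088 ray [ 0.433 -0.373]
green px [352. 289.] 329 mean [ 0.39  -0.066  0.076] z85 0.089 ray [ 0.388 -0.065]
red px [416. 127.] 622 mean [ 0.841 -0.261  0.035] z85 0.073 ray [ 0.826 -0.255]
red px [306. 131.] 1198 mean [0.84  0.043 0.033] z85 0.074 ray [0.824 0.042]
red px [197. 132.] 667 mean [0.841 0.345 0.036] z85 0.074 ray [0.827 0.337]
red px [245. 215.] 424 mean [0
[... 7294 characters left out ...]
[0.867 0.216 0.025] z85 0.029 ray [0.868 0.216]
white px [396. 391.] 834 mean [0.866 0.336 0.025] z85 0.028 ray [0.868 0.336]
white px [180. 386.] 106 mean [ 0.746 -0.449 -0.749] z85 -0.741 ray [ 0.749 -0.447]
white px [176. 393.] 25 mean [ 0.778 -0.457 -0.748] z85 -0.741 ray [ 0.78  -0.455]
white px [183. 399.] 26 mean [ 0.792 -0.419 -0.748] z85 -0.741 ray [ 0.794 -0.417]
white px [257. 404.] 39 mean [ 0.747 -0.134 -0.749] z85 -0.741 ray [ 0.749 -0.132]
white px [357. 441.] 4726 mean [ 0.796  0.267 -0.75 ] z85 -0.742 ray [0.799 0.268]
white px [489. 420.] 196 mean [0.886 0.578 0.02 ] z85 0.023 ray [0.887 0.578]
white px [303. 438.] 42 mean [ 0.832  0.072 -0.75 ] z85 -0.744 ray [0.834 0.072]
```

Both views agree to about 5 mm. I'll start with the jars, hovering above the far one and checking it with the wrist camera.

```bash
cat >> h.py <<'E'
def wrist(name):
    s=manip.get_state();d=viewer.get_image("wrist");cv2.imwrite(f"pics/{name}.png",d["frame"])
    K=d["intrinsics"];z=d["range_z"];v,u=np.mgrid[:480,:640]
    x=(u-K[0,2])/K[0,0];y=(v-K[1,2])/K[1,1];t=np.hypot(x,y)+1e-9;k=np.tan(np.minimum(t,1.45))/t
    Pc=np.stack([x*k*z,-y*k*z,-z],-1);T=np.eye(4);q=s["ee_rot"]
    T[:3,:3]=R.from_quat(np.r_[q[1:],q[0]]).as_matrix();T[:3,3]=s["position"];M=T@d["mount"]
    P=Pc@M[:3,:3].T+M[:3,3];P[z<=0]=np.nan
    D=np.stack([x*k,-y*k,-np.ones_like(k)],-1)@M[:3,:3].T
    return d["frame"],P,M[:3,3],D
def onplane(o,D,u,v,h):
    r=D[int(round(v)),int(round(u))];return o+r*(h-o[2])/r[2]
E
python3 -c "
from h import *
go([.545,-.409,.2],0)"
```

```text
yaw opt 0 [ -0.1  -0.1 -65. ] q6 -0.12
 yaw opt 180 [-1.00e-01  1.00e-01  1.15e+02] q6 -0.12
row [0.3214, 0.0263, 0.0305] [-0.1, -0.1, -65.0]
```

```bash
python3 -m crank '[[0.05,0.004,0.0,0,0,-10],[0.1,0.008,0,0,0,-20],[0.16,0.013,0,0,0,-30],[0.22,0.018,0.01,0,0,-40],[0.28,0.023,0.02,0,0,-50],[0.32,0.026,0.03,0,0,-60],[0.3214,0.0263,0.0305,0,0,-65],[0.3214,0.0263,0.0305,0,0,-65],[0.3214,0.0263,0.0305,0,0,-65]]' 1 40
python3 - <<'E'
from h import *
f,P,o,D=wrist("w1")
hsv=cv2.cvtColor(f,cv2.COLOR_BGR2HSV);H,S,V=cv2.split(hsv)
m=((H>45)&(H<85)&(S>80)&(V>50)).astype(np.uint8);k,l,st,c=cv2.connectedComponentsWithStats(m)
for i in range(1,k):
    if st[i,4]>200:
        t=(l==i)&(P[...,2]>.078)&(P[...,2]<.1);q=P[t]
        if len(q)>50:print(c[i],st[i,4],np.nanmean(q,0),np.nanmin(q,0),np.nanmax(q,0))
E
```

```text
clock: 1.23
position: [0.5445, -0.4091, 0.1999]
ee_rot: [-0.001, 0.708, 0.706, 0.0]
contact_force: [0.4, 0.8, 0.1]
width: 0.0855
[174.47995318 191.17559263] 3417 [ 0.43461994 -0.37336491  0.08448352] [ 0.40823843 -0.3982502   0.07805637] [ 0.45829164 -0.34918656  0.08730121]
[  7.62815405 223.49136786] 753 [ 0.24015564 -0.39630176  0.08334549] [ 0.2250495  -0.41817669  0.07800763] [ 0.24804371 -0.37217913  0.08701246]
[319.98357065 236.03258488] 3652 [ 0.54269007 -0.40824109  0.08445932] [ 0.51797713 -0.43400772  0.07806062] [ 0.56739029 -0.38471987  0.08714607]
```

View pics/w1.png

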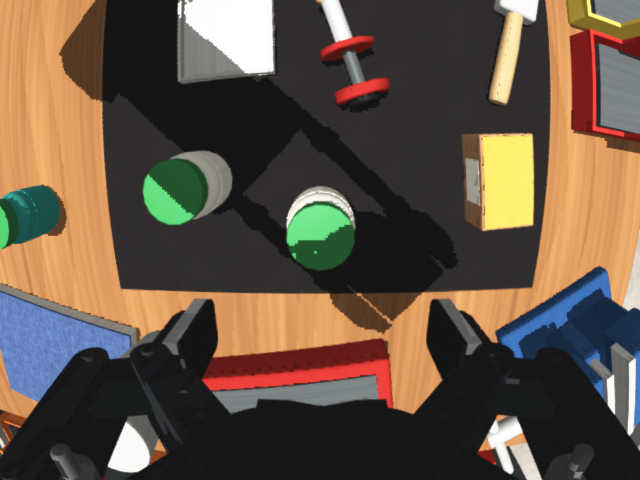

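The picture shows two white jars with green lids at (320,236) and (174,191), the turquoise look-alike at the left edge, and the pin at (355,70). The choice is confirmed, so I'll take the far jar.

```bash
python3 -m crank '[[0.001,-0.0018,0.05,0,0,0],[0.001,-0.0018,0.1,0,0,0],[0.001,-0.0018,0.14,0,0,0],[0.001,-0.0018,0.162,0,0,0],[0.001,-0.0018,0.162,0,0,0],[0.001,-0.0018,0.162,0,0,0]]' 1 40; python3 -m crank '[[0,0,0,0,0,0],[0,0,0,0,0,0],[0,0,0,0,0,0],[0,0,0,0,0,0],[0,0,0,0,0,0],[0,0,0,0,0,0],[0,0,0,0,0,0],[0,0,-0.03,0,0,0],[0,0,-0.08,0,0,0],[0,0,-0.12,0,0,0],[0,0,-0.12,0,0,0]]' 0 40
python3 - <<'E'
from h import *
for n in("top","scene"):
    d=dict(np.load(f"pics/{n}0.npz"));P=cloud(d);f=d["frame"];hsv=cv2.cvtColor(f,cv2.COLOR_BGR2HSV)
    m=((hsv[...,1]<60)&(hsv[...,2]>110)&(P[...,2]<.03)&(P[...,0]>.38)&(P[...,0]<.53)&(P[...,1]>-.3)&(P[...,1]<-.12)).astype(np.uint8)
    c=max(cv2.findContours(m,0,2)[0],key=cv2.contourArea)[:,0]
    q=np.array([ray(d,*p,.014)[:2] for p in c],np.float32);r=cv2.minAreaRect(q);print(n,r)
E
```

```text
clock: 2.02
position: [0.543, -0.4091, 0.0395]
ee_rot: [0.0, 0.708, 0.706, 0.0]
contact_force: [0.4, -0.6, -0.2]
width: 0.0855
clock: 3.4
position: [0.5446, -0.4105, 0.1636]
ee_rot: [0.005, 0.708, 0.706, 0.001]
contact_force: [0.5, -0.0, -3.0]
width: 0.0539
top ((0.45416247844696045, -0.2072395533323288), (0.09533710032701492, 0.14585275948047638), 1.4692846536636353)
scene ((0.4566602110862732, -0.21176990866661072), (0.10050129890441895, 0.145210862159729), 1.573177456855774)
```

```bash
python3 -m crank '[[0.05,-0.02,0,0,0,0],[0.1,-0.04,0,0,0,0],[0.15,-0.06,0,0,0,0],[0.2,-0.08,0,0,0,0],[0.236,-0.09,0,0,0,0],[0.236,-0.09,0,0,0,0],[0.236,-0.09,0.04,0,0,0],[0.236,-0.09,0.08,0,0,0],[0.236,-0.09,0.105,0,0,0],[0.236,-0.09,0.117,0,0,0],[0.236,-0.09,0.117,0,0,0],[0.236,-0.09,0.117,0,0,0]]'; python3 -c "
from h import *
s=manip.get_state();print(s['width'])
f,P,o,D=wrist('w2')"
```

```text
clock: 4.9
position: [0.4563, -0.1754, 0.0446]
ee_rot: [0.005, 0.708, 0.706, 0.0]
contact_force: [-2.1, -0.1, -0.0]
width: 0.0538
0.053817332869540595
```

```bash
python3 -m crank '[[0,0,0,0,0,0],[0,0,0,0,0,0],[0,0,0,0,0,0],[0,0,0,0,0,0],[0,0,-0.04,0,0,0],[0,0,-0.09,0,0,0],[0,0,-0.13,0,0,0],[-0.06,-0.007,-0.13,0,0,0],[-0.12,-0.015,-0.13,0,0,0],[-0.18,-0.022,-0.13,0,0,0],[-0.198,-0.022,-0.13,0,0,0],[-0.198,-0.022,-0.08,0,0,0],[-0.198,-0.022,-0.03,0,0,0],[-0.198,-0.022,0.005,0,0,0],[-0.198,-0.022,0.005,0,0,0],[-0.198,-0.022,0.005,0,0,0]]' 1; python3 -m crank '[[0,0,0,0,0,0],[0,0,0,0,0,0],[0,0,0,0,0,0],[0,0,0,0,0,0],[0,0,0,0,0,0],[0,0,0,0,0,0],[0,0,0,0,0,0],[0,0,-0.03,0,0,0],[0,0,-0.08,0,0,0],[0,0,-0.12,0,0,0],[0,0,-0.12,0,0,0]]' 0 40;  python3 -c "
from h import *
s=manip.get_state();print(s['width'])
go([.4564,-.2455,.046])"
```

```text
clock: 6.95
position: [0.4346, -0.3737, 0.0419]
ee_rot: [0.006, 0.708, 0.706, 0.0]
contact_force: [0.2, -0.6, 0.6]
width: 0.0853
clock: 8.32
position: [0.4353, -0.3746, 0.1662]
ee_rot: [0.01, 0.708, 0.706, 0.0]
contact_force: [0.6, 0.1, -2.2]
width: 0.053
0.05297314173649596
 yaw opt 0 [ 0.8  0.8 -0. ] q6 -0.83
 yaw opt 180 [  1.3  -1.3 180. ] q6 -0.83
row [0.1308, 0.019, 0.1187] [0.8, 0.8, -0.0]
```

```bash
python3 -m crank '[[0.05,0.007,0,0,0,0],[0.1,0.014,0,0.5,0.5,0],[0.131,0.019,0,0.8,0.8,0],[0.131,0.019,0,0.8,0.8,0],[0.131,0.019,0.04,0.8,0.8,0],[0.131,0.019,0.08,0.8,0.8,0],[0.131,0.019,0.105,0.8,0.8,0],[0.131,0.019,0.117,0.8,0.8,0],[0.131,0.019,0.117,0.8,0.8,0],[0.131,0.019,0.117,0.8,0.8,0]]'; python3 -m crank '[[0,0,0,0,0,0],[0,0,0,0,0,0],[0,0,0,0,0,0],[0,0,0,0,0,0],[0,0,-0.04,0,0,0],[0,0,-0.09,0,0,0],[0,0,-0.14,0,0,0],[0,0,-0.2,0,0,0],[0,0,-0.2,0,0,0],[0,0,-0.2,0,0,0]]' 1;  python3 - <<'E'
from h import *
f,P,o,D=wrist("w3")
d=viewer.get_image("top");cv2.imwrite("pics/t1.png",d["frame"]);
hsv=cv2.cvtColor(f,cv2.COLOR_BGR2HSV);H,S,V=cv2.split(hsv)
m=((H>45)&(H<85)&(S>80)&(V>50)).astype(np.uint8);k,l,st,c=cv2.connectedComponentsWithStats(m)
for i in range(1,k):
    if st[i,4]>200:
        t=(l==i)&(P[...,2]>.07)&(P[...,2]<.12);q=P[t]
        if len(q)>50:print(c[i],st[i,4],np.nanmean(q,0),np.nanmin(q,0),np.nanmax(q,0))
go([.52,.355,.36],90)
E
```

```text
clock: 9.57
position: [0.4566, -0.246, 0.0479]
ee_rot: [0.001, 0.708, 0.706, 0.0]
contact_force: [-0.9, -0.4, -1.1]
width: 0.0532
clock: 10.82
position: [0.4559, -0.2455, 0.2474]
ee_rot: [0.0, 0.708, 0.706, 0.0]
contact_force: [0.4, 0.0, -0.3]
width: 0.085
[240.14388167  19.81801883] 2231 [ 0.38863498 -0.07070571  0.08412688] [ 0.36275415 -0.0907831   0.0710095 ] [ 0.41264723 -0.04957685  0.08749393]
[322.11305903 137.85867621] 2795 [ 0.45596912 -0.17465987  0.08858819] [ 0.43178775 -0.1984239   0.08501793] [ 0.48022245 -0.15038589  0.09164097]
[322.0554939  221.77654458] 2703 [ 0.4558172  -0.24385246  0.08837851] [ 0.43209896 -0.26889338  0.07730475] [ 0.47986385 -0.22038713  0.09106626]
[115.00808625 345.52021563] 742 [ 0.22885203 -0.37975202  0.08180394] [ 0.20175729 -0.39555564  0.07008608] [ 0.24600468 -0.36838024  0.08651088]
 yaw opt 0 [ -0.   -0.1 -90.2] q6 -0.63
 yaw opt 180 [-0.1  0.  89.8] q6 -0.63
row [0.6005, 0.0625, -0.1131] [-0.1, 0.0, 89.8]
```

Both jars stand on the tray: lid tops are at 0.0885, and the centres match the targets. Next is a close look at the blanks.

```bash
python3 -m crank '[[0.0,0.0,-0.06,0,0,-10],[0.05,0.005,-0.113,0,0,-20],[0.11,0.011,-0.113,0,0,-30],[0.17,0.017,-0.113,0,0,-40],[0.23,0.023,-0.113,0,0,-50],[0.29,0.03,-0.113,0,0,-60],[0.35,0.035,-0.113,0,0,-70],[0.41,0.042,-0.113,0,0,-80],[0.47,0.05,-0.113,0,0,-90],[0.53,0.055,-0.113,0,0,-90],[0.58,0.06,-0.113,0,0,-90],[0.6,0.0625,-0.113,0,0,-90],[0.6,0.0625,-0.113,0,0,-90],[0.6,0.0625,-0.113,0,0,-90]]' 0.65
cat > bl.py <<'E'
from h import *
import sys
f,P,o,D=wrist(sys.argv[1]);Z=P[...,2]
m=((Z>.017)&(Z<.035)&(P[...,1]>.24)&(P[...,0]>.36)&(P[...,0]<.68)).astype(np.uint8)
cs=[c for c in cv2.findContours(m,0,2)[0] if cv2.contourArea(c)>200]
for c in cs:
    b=np.zeros(m.shape,np.uint8);cv2.drawContours(b,[c],-1,1,-1);q=P[(b>0)&(m>0)];z=np.median(q[:,2])
    r=cv2.minAreaRect(np.array([onplane(o,D,p[0],p[1],.024)[:2] for p in c[:,0]],np.float32))
    (w,h),a=r[1],r[2]; a=a if w>h else a+90
    print("px",c[:,0].mean(0),"c",np.round(r[0],4),"size",np.round(r[1],3),"long axis deg",round(a,1),"z",z,"jaw yaw",round(a+90,1),"meanxy",np.nanmean(q,0)[:2].round(4))
E
python3 bl.py w4
```

```text
clock: 12.68
position: [0.5199, 0.3528, 0.3594]
ee_rot: [-0.001, 0.002, 1.0, -0.0]
contact_force: [-0.0, 0.7, -0.4]
width: 0.0557
px [328.76 237.25] c [0.5774 0.3609] size [0.061 0.03 ] long axis deg 27.5 z 0.02334705887244562 jaw yaw 117.5 meanxy [0.5772 0.3608]
px [359.41 167.31] c [0.4862 0.4025] size [0.061 0.029] long axis deg 29.7 z 0.023626841367697327 jaw yaw 119.7 meanxy [0.4861 0.4025]
px [279.15384615 145.53846154] c [0.4602 0.2986] size [0.029 0.061] long axis deg 176.9 z 0.023526110168876485 jaw yaw 266.9 meanxy [0.4604 0.2989]
px [497.04123711 114.53608247] c [0.4044 0.5917] size [0.09 0.02] long axis deg 1.0 z 0.029418656720057834 jaw yaw 91.0 meanxy [0.4051 0.5905]
```

View pics/w4.png

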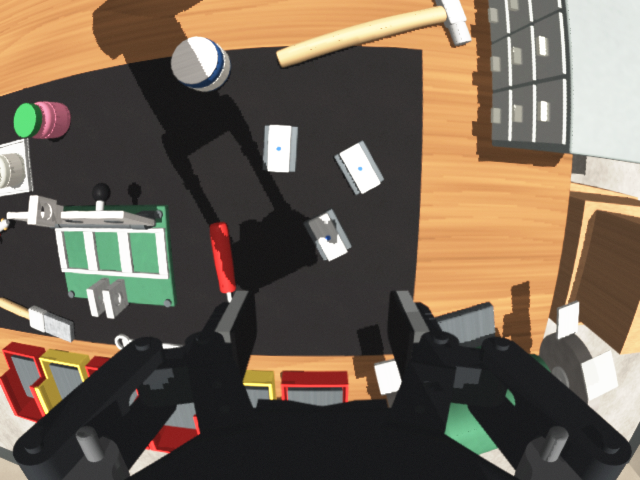

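Three upright blanks, with necks at (329,237), (359,167) and (279,146); sizes and heights agree with the description. I'll pick the first.

```bash
python3 -m crank '[[-0.03,0.004,0.06,0,0,-10],[-0.0573,0.008,0.12,0,0,-20],[-0.0573,0.008,0.18,0,0,-27.5],[-0.0573,0.008,0.24,0,0,-27.5],[-0.0573,0.008,0.29,0,0,-27.5],[-0.0573,0.008,0.32,0,0,-27.5],[-0.0573,0.008,0.335,0,0,-27.5],[-0.0573,0.008,0.3455,0,0,-27.5],[-0.0573,0.008,0.3455,0,0,-27.5],[-0.0573,0.008,0.3455,0,0,-27.5]]' 0.6 60; python3 -m crank '[[0,0,0,0,0,0],[0,0,0,0,0,0],[0,0,0,0,0,0],[0,0,0,0,0,0],[0,0,0,0,0,0],[0,0,0,0,0,0]]' 0 60; python3 -m crank '[[0,0,-0.03,0,0,0],[0,0,-0.09,0,0,0],[0,0,-0.15,0,0,0],[0,0,-0.2,0,0,0],[0,0,-0.2,0,0,0]]'; python3 -c "
from h import *
go([.56,.09,.25],88)"
```

```text
clock: 13.98
position: [0.5777, 0.361, 0.0158]
ee_rot: [0.0, -0.235, 0.972, 0.001]
contact_force: [0.3, -0.8, 0.2]
width: 0.0512
clock: 14.72
position: [0.5785, 0.3612, 0.0175]
ee_rot: [0.002, -0.235, 0.972, 0.001]
contact_force: [-1.0, -0.9, 6.6]
width: 0.0262
clock: 15.35
position: [0.58, 0.362, 0.2222]
ee_rot: [0.006, -0.235, 0.972, 0.002]
contact_force: [0.8, 0.4, -5.8]
width: 0.0258
 yaw opt 0 [ 0.2  0.7 29.2] q6 -1.59
 yaw opt 180 [  -1.     0.3 -150.8] q6 -1.59
row [0.1419, -0.2327, -0.0298] [0.2, 0.7, 29.2]
```

```bash
python3 -c "
from h import *
go([.56,.023,.27],88)"; python3 -m crank '[[0.03,-0.04,-0.03,0.1,0.4,10],[0.06,-0.09,-0.05,0.2,0.7,20],[0.09,-0.15,-0.05,0.2,0.7,29],[0.12,-0.19,-0.05,0.2,0.7,29],[0.15,-0.24,-0.05,0.2,0.7,29],[0.174,-0.292,-0.05,0.2,0.7,29],[0.174,-0.292,-0.05,0.2,0.7,29],[0.174,-0.292,-0.05,0.2,0.7,29]]'
cat > jig.py <<'E'
from h import *
import sys
f,P,o,D=wrist(sys.argv[1]);Z=P[...,2];H,S,V=cv2.split(cv2.cvtColor(f,cv2.COLOR_BGR2HSV))
print("w",manip.get_state()["width"])
g=((H>45)&(H<90)&(S>70)&(V>40)&(P[...,0]>.54)&(P[...,0]<.72)&(P[...,1]>-.12)&(P[...,1]<.16)&(Z>.005)&(Z<.03)).astype(np.uint8)
k,l,st,c=cv2.connectedComponentsWithStats(g)
for i in range(1,k):
    if st[i,4]<150:continue
    cc=max(cv2.findContours((l==i).astype(np.uint8),0,2)[0],key=cv2.contourArea)[:,0]
    r=cv2.minAreaRect(np.array([onplane(o,D,p[0],p[1],.014)[:2] for p in cc],np.float32))
    print("green",c[i].round(),st[i,4],np.round(r[0],4),np.round(r[1],4),round(r[2],1),np.nanmedian(Z[l==i]))
# base outline
q=P[(Z>.008)&(Z<.03)&(g>0)][:,:2];r=cv2.minAreaRect(q.astype(np.float32));print("base",r)
t=((Z>.055)&(Z<.08)&(P[...,0]>.63)&(P[...,0]<.72)&(P[...,1]>-.05)&(P[...,1]<.1)).astype(np.uint8)
k,l,st,c=cv2.connectedComponentsWithStats(t)
for i in range(1,k):
    if st[i,4]>20:
        q=P[(l==i)];print("lug",c[i].round(),st[i,4],np.nanmedian(q,0).round(4),cv2.minAreaRect(q[:,:2].astype(np.float32)))
E
python3 jig.py w5
```

```text
yaw opt 0 [ 0.2  0.7 29.2] q6 -1.59
 yaw opt 180 [  -1.     0.3 -150.8] q6 -1.59
row [0.1723, -0.2923, -0.0503] [0.2, 0.7, 29.2]
clock: 16.35
position: [0.5572, 0.0226, 0.2673]
ee_rot: [-0.002, 0.016, 1.0, 0.001]
contact_force: [0.3, 0.2, -5.2]
width: 0.0256
w 0.025913683203285475
green [259. 240.] 1580 [ 0.5984 -0.043 ] [0.046  0.0607] 87.7 0.013441219148982692
green [323. 223.] 559 [0.5766 0.0246] [0.0461 0.0145] 88.1 0.013460196934925117
green [386. 241.] 1692 [0.6028 0.0909] [0.0463 0.0609] 88.6 0.013492386339525764
green [393. 291.] 1037 [0.6659 0.1026] [0.0482 0.0443] 89.2 0.013421687443270103
green [251. 291.] 936 [ 0.6604 -0.0601] [0.0451 0.0427] 88.8 0.013350862935390423
base ((0.6212234497070312, 0.023514367640018463), (0.21017181873321533, 0.12816013395786285), 87.9100570678711)
```

View pics/w5.png

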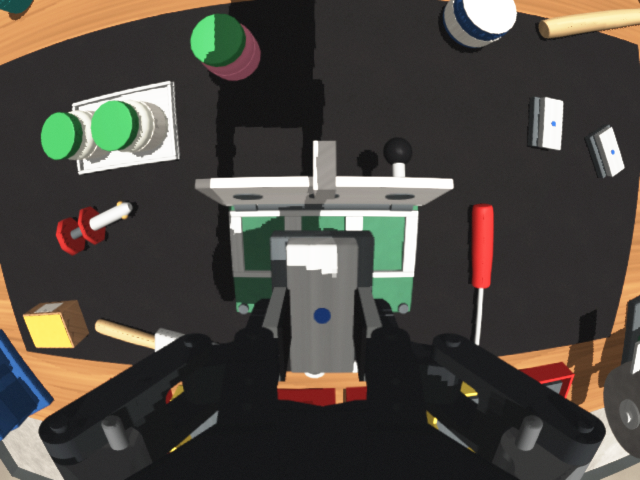

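```bash
cat > rib.py <<'E'
from h import *
import sys
f,P,o,D=wrist(sys.argv[1]);Z=P[...,2];H,S,V=cv2.split(cv2.cvtColor(f,cv2.COLOR_BGR2HSV))
print("cam",o.round(3))
s=manip.get_state();A=rot().as_matrix();print("tcp",s["position"].round(4))
a=np.radians(-1.95);ex=np.array([np.cos(a),np.sin(a)]);ey=np.array([-np.sin(a),np.cos(a)]);c=np.array([.6006,.024])
r=D/D[...,2:];X=(o+r*(.014-o[2]))[...,:2]-c; u=X@ex;v=X@ey
g=(H>45)&(H<90)&(S>70)&(V>25)
# scan floor edges on pocket floor plane, jig coords, mm
for y0 in(-66,0,66):
    for name,a1,b1,lim in(("x",u,v-y0/1e3,(.02,.045)),("y",v-y0/1e3,u,(.016,.034))):
        lines=[]
        for sgn in(-1,1):
            m=(abs(b1)<.012)&(a1*sgn>lim[0]-.02)&(a1*sgn<lim[1]); 
            t=(a1*sgn)[m];gg=g[m];w=np.round(t*1e3)
            fr=[(int(k),round(float(gg[w==k].mean()),1)) for k in range(int(lim[0]*1e3),int(lim[1]*1e3)) if (w==k).any()]
            e=[k for k,q in fr if q>=.5];lines.append((sgn,max(e) if e else None))
        print(y0,name,lines)
Xr=(o+r*(.064-o[2]))[...,:2]-c;u6=Xr@ex;v6=Xr@ey
m=(abs(Z-.064)<.006)&(abs(v6)<.03)&(u6>.03)&(u6<.1)
for sgn in(-1,1):
    q=m&(v6*sgn>0)
    if q.sum()>20: print("lug",sgn,q.sum(),"u",np.percentile(u6[q],[2,98]).round(4),"v",np.percentile(v6[q],[2,98]).round(4))
E
python3 rib.py w6
```

```text
cam [0.488 0.026 0.41 ]
tcp [0.5577 0.0236 0.2682]
-66 x [(-1, 30), (1, 44)]
-66 y [(-1, 23), (1, None)]
0 x [(-1, 31), (1, None)]
0 y [(-1, None), (1, None)]
66 x [(-1, 30), (1, 44)]
66 y [(-1, None), (1, 23)]
```

```bash
python3 -c "
from h import *
go([.5975,-.042,.06],88.05)"
```

```text
yaw opt 0 [ 0.1 -0.1  0.3] q6 -1.62
 yaw opt 180 [ 2.000e-01  1.000e-01 -1.797e+02] q6 -1.62
row [-0.0422, -0.0647, 0.208] [0.1, -0.1, 0.3]
```

```bash
python3 -m crank '[[-0.02,-0.03,0,0,0,0.3],[-0.042,-0.0647,0.02,0.1,-0.1,0.3],[-0.0422,-0.0647,0.08,0.1,-0.1,0.3],[-0.0422,-0.0647,0.14,0.1,-0.1,0.3],[-0.0422,-0.0647,0.18,0.1,-0.1,0.3],[-0.0422,-0.0647,0.208,0.1,-0.1,0.3],[-0.0422,-0.0647,0.208,0.1,-0.1,0.3],[-0.0422,-0.0647,0.208,0.1,-0.1,0.3],[-0.0422,-0.0647,0.208,0.1,-0.1,0.3]]';python3 - <<'E'
from h import *
s=manip.get_state();print(s["width"],s["position"].round(4))
go([.5975,-.042,.0335],88.05)
f,P,o,D=wrist("w7");cv2.imwrite("pics/w7c.png",cv2.resize(f[150:420,180:480],None,fx=2,fy=2))
E
```

```text
clock: 17.58
position: [0.599, -0.0419, 0.0619]
ee_rot: [0.002, 0.017, 1.0, -0.0]
contact_force: [0.1, 0.3, -3.7]
width: 0.0254
0.02544199073936057 [ 0.599  -0.0419  0.0619]
 yaw opt 0 [-0.   0.2 -0. ] q6 -1.72
 yaw opt 180 [3.0e-01 1.0e-01 1.8e+02] q6 -1.72
row [0.0016, -0.0002, 0.0284] [-0.0, 0.2, -0.0]
```

View pics/w7c.png

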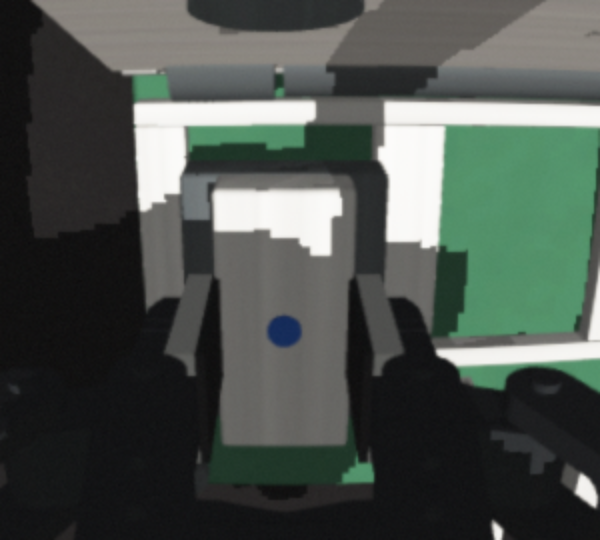

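The blank is aligned over pocket 0 with its edges parallel to the ribs, so I'll lower it.

```bash
python3 -m crank '[[0.0014,-0.0002,0.005,0,0.2,0],[0.0014,-0.0002,0.012,0,0.2,0],[0.0014,-0.0002,0.018,0,0.2,0],[0.0014,-0.0002,0.024,0,0.2,0],[0.0014,-0.0002,0.028,0,0.2,0],[0.0014,-0.0002,0.031,0,0.2,0],[0.0014,-0.0002,0.031,0,0.2,0],[0.0014,-0.0002,0.031,0,0.2,0]]'
```

```text
clock: 18.62
position: [0.5972, -0.0421, 0.0315]
ee_rot: [-0.0, 0.017, 1.0, -0.0]
contact_force: [-3.4, 1.3, 4.1]
width: 0.0259
```

```bash
python3 -m crank '[[0,0,0,0,0,0],[0,0,0,0,0,0],[0,0,0,0,0,0],[0,0,-0.03,0,0,0],[0,0,-0.09,0,0,0],[0,0,-0.15,0,0,0],[0,0.03,-0.21,0,0,0],[0.02,0.09,-0.25,0,0,0],[0.03,0.15,-0.28,0,0,0],[0.04,0.2,-0.3,0,0,0],[0.05,0.26,-0.3,0,0,0],[0.06,0.31,-0.3,0,0,0],[0.064,0.37,-0.3,0,0,0],[0.064,0.397,-0.3,0,0,0],[0.064,0.397,-0.3,0,0,0],[0.064,0.397,-0.3,0,0,0]]' 0.55; python3 bl.py w8; python3 -c "
from h import *
go([.4862,.4025,.0185],119.7)"
```

```text
clock: 20.62
position: [0.5471, 0.3563, 0.331]
ee_rot: [-0.001, 0.017, 1.0, -0.001]
contact_force: [0.8, -0.4, -0.3]
width: 0.047
px [358.11881188 145.52475248] c [0.4866 0.4027] size [0.06  0.029] long axis deg 29.1 z 0.023558109817532896 jaw yaw 119.1 meanxy [0.4865 0.4026]
px [270.69565217 128.73913043] c [0.4598 0.2988] size [0.029 0.06 ] long axis deg 177.1 z 0.02349424140618689 jaw yaw 267.1 meanxy [0.4602 0.299 ]
px [502.29357798  87.40366972] c [0.4066 0.595 ] size [0.095 0.029] long axis deg 11.4 z 0.029207792318343334 jaw yaw 101.4 meanxy [0.407 0.591]
 yaw opt 0 [ -0.1  -0.1 -31.7] q6 -1.06
 yaw opt 180 [-1.000e-01  1.000e-01  1.483e+02] q6 -1.06
row [0.0624, 0.0449, 0.3127] [-0.1, -0.1, -31.7]
```

```bash
python3 -m crank '[[0.03,0.02,0.05,0,0,-10],[0.0622,0.045,0.1,0,0,-20],[0.0622,0.045,0.16,0,0,-31.4],[0.0622,0.045,0.21,0,0,-31.4],[0.0622,0.045,0.26,0,0,-31.4],[0.0622,0.045,0.29,0,0,-31.4],[0.0622,0.045,0.303,0,0,-31.4],[0.0622,0.045,0.314,0,0,-31.4],[0.0622,0.045,0.314,0,0,-31.4],[0.0622,0.045,0.314,0,0,-31.4]]' 0.55 60; python3 -m crank '[[0,0,0,0,0,0],[0,0,0,0,0,0],[0,0,0,0,0,0],[0,0,0,0,0,0],[0,0,0,0,0,0],[0,0,0,0,0,0]]' 0 60; python3 -m crank '[[0,0,-0.03,0,0,0],[0,0,-0.09,0,0,0],[0,0,-0.15,0,0,0],[0,0,-0.2,0,0,0],[0,0,-0.2,0,0,0]]'; python3 -c "
from h import *
go([.5997,.024,.22],88.05);go([.5997,.024,.06],88.05)"
```

```text
clock: 21.92
position: [0.4873, 0.4031, 0.0185]
ee_rot: [0.001, -0.253, 0.967, -0.0]
contact_force: [-0.6, 0.0, -0.1]
width: 0.0469
clock: 22.68
position: [0.4879, 0.4035, 0.0199]
ee_rot: [0.002, -0.254, 0.967, 0.0]
contact_force: [-0.7, -0.5, 6.7]
width: 0.0257
clock: 23.3
position: [0.4893, 0.4049, 0.2249]
ee_rot: [0.006, -0.254, 0.967, 0.002]
contact_force: [1.2, 0.1, -3.5]
width: 0.0251
 yaw opt 0 [ 0.2  0.7 31.3] q6 -1.5
 yaw opt 180 [  -1.     0.3 -148.7] q6 -1.5
row [0.0908, -0.386, 0.0037] [0.2, 0.7, 31.3]
 yaw opt 0 [ 0.2  0.7 31.3] q6 -1.5
 yaw opt 180 [  -1.     0.3 -148.7] q6 -1.5
row [0.0929, -0.386, 0.1637] [0.2, 0.7, 31.3]
```

```bash
python3 -m crank '[[0.03,-0.03,-0.02,0.1,0.4,10],[0.06,-0.09,-0.03,0.2,0.7,20],[0.09,-0.15,-0.03,0.2,0.7,31],[0.09,-0.2,-0.03,0.2,0.7,31.3],[0.0908,-0.26,-0.03,0.2,0.7,31.3],[0.0908,-0.32,-0.02,0.2,0.7,31.3],[0.0908,-0.37,0,0.2,0.7,31.3],[0.0908,-0.386,0.004,0.2,0.7,31.3],[0.092,-0.386,0.06,0.2,0.7,31.3],[0.093,-0.386,0.12,0.2,0.7,31.3],[0.093,-0.386,0.155,0.2,0.7,31.3],[0.093,-0.386,0.155,0.2,0.7,31.3],[0.093,-0.386,0.155,0.2,0.7,31.3]]'; python3 -c "
from h import *
print(manip.get_state()['width'])
go([.5997,.024,.034],88.05)"
```

```text
clock: 24.92
position: [0.6003, 0.0244, 0.0697]
ee_rot: [0.001, 0.016, 1.0, 0.0]
contact_force: [0.4, 1.1, -2.4]
width: 0.0251
0.02513749731640989
 yaw opt 0 [0.  0.1 0.1] q6 -1.61
 yaw opt 180 [  -0.2    0.  -179.9] q6 -1.61
row [0.0007, -0.0004, 0.0357] [0.0, 0.1, 0.1]
```

```bash
python3 -m crank '[[0.0006,-0.0004,0.008,0,0.1,0.1],[0.0006,-0.0004,0.016,0,0.1,0.1],[0.0006,-0.0004,0.023,0,0.1,0.1],[0.0006,-0.0004,0.029,0,0.1,0.1],[0.0006,-0.0004,0.034,0,0.1,0.1],[0.0006,-0.0004,0.038,0,0.1,0.1],[0.0006,-0.0004,0.038,0,0.1,0.1],[0.0006,-0.0004,0.038,0,0.1,0.1]]'
```

```text
clock: 25.92
position: [0.5996, 0.024, 0.0339]
ee_rot: [0.001, 0.017, 1.0, 0.0]
contact_force: [-4.4, 0.1, 11.8]
width: 0.0255
```

```bash
python3 -m crank '[[0,0,0,0,0,0],[0,0,0,0,0,0],[0,0,0,0,0,0],[0,0,-0.03,0,0,0],[0,0,-0.09,0,0,0],[0,0,-0.15,0,0,0],[0,0.03,-0.21,0,0,0],[0,0.09,-0.23,0,0,0],[0.03,0.15,-0.23,0,0,0],[0.06,0.2,-0.23,0,0,0],[0.08,0.24,-0.23,0,0,0],[0.1,0.26,-0.23,0,0,0],[0.1,0.27,-0.23,0,0,0],[0.1,0.27,-0.23,0,0,0]]' 0.5; python3 bl.py w9; python3 -c "
from h import *
go([.46,.2989,.0185],87.1)"
```

```text
clock: 27.68
position: [0.5095, 0.2974, 0.2637]
ee_rot: [0.001, 0.017, 1.0, -0.0]
contact_force: [-0.4, -0.9, 0.8]
width: 0.0428
px [325.47368421 158.73684211] c [0.4603 0.2983] size [0.028 0.06 ] long axis deg 175.9 z 0.023586090191577647 jaw yaw 265.9 meanxy [0.46   0.2984]
px [568.02586207 116.52586207] c [0.4043 0.5941] size [0.09  0.022] long axis deg 0.2 z 0.028849499841045845 jaw yaw 90.2 meanxy [0.4052 0.5907]
 yaw opt 0 [-0.   0.1  0.9] q6 -1.13
 yaw opt 180 [-1.000e-01 -0.000e+00 -1.791e+02] q6 -1.13
row [0.0501, 0.0006, 0.245] [-0.0, 0.1, 0.9]
```

```bash
python3 -m crank '[[0.03,0,0.03,0,0,1.2],[0.05,0,0.08,0,0,1.2],[0.05,0,0.14,0,0,1.2],[0.05,0,0.19,0,0,1.2],[0.05,0,0.225,0,0,1.2],[0.05,0,0.24,0,0,1.2],[0.05,0,0.246,0,0,1.2],[0.05,0,0.246,0,0,1.2],[0.05,0,0.246,0,0,1.2]]' 0.5 60; python3 -m crank '[[0,0,0,0,0,0],[0,0,0,0,0,0],[0,0,0,0,0,0],[0,0,0,0,0,0],[0,0,0,0,0,0],[0,0,0,0,0,0]]' 0 60; python3 -m crank '[[0,0,-0.03,0,0,0],[0,0,-0.09,0,0,0],[0,0,-0.15,0,0,0],[0,0,-0.2,0,0,0],[0,0,-0.2,0,0,0]]'; python3 -c "
from h import *
go([.6019,.09,.06],88.05)"
```

```text
clock: 28.85
position: [0.4611, 0.2988, 0.0188]
ee_rot: [0.002, 0.028, 1.0, 0.0]
contact_force: [0.3, -0.4, -0.6]
width: 0.0428
clock: 29.6
position: [0.4616, 0.299, 0.02]
ee_rot: [0.003, 0.028, 1.0, 0.001]
contact_force: [-0.6, -1.3, 6.6]
width: 0.0254
clock: 30.22
position: [0.4628, 0.3001, 0.2245]
ee_rot: [0.007, 0.028, 1.0, 0.003]
contact_force: [0.8, 0.1, -4.1]
width: 0.025
 yaw opt 0 [ 0.4  0.8 -1.2] q6 -1.07
 yaw opt 180 [  1.3  -0.6 178.8] q6 -1.07
row [-0.1482, -0.2031, 0.1653] [0.4, 0.8, -1.2]
```

```bash
python3 -m crank '[[-0.05,-0.03,-0.02,0.2,0.4,-1.2],[-0.1,-0.06,-0.02,0.4,0.8,-1.2],[-0.14,-0.1,-0.02,0.4,0.8,-1.2],[-0.149,-0.15,-0.01,0.4,0.8,-1.2],[-0.149,-0.19,0,0.4,0.8,-1.2],[-0.149,-0.203,0.03,0.4,0.8,-1.2],[-0.149,-0.203,0.08,0.4,0.8,-1.2],[-0.149,-0.203,0.13,0.4,0.8,-1.2],[-0.149,-0.203,0.155,0.4,0.8,-1.2],[-0.149,-0.203,0.155,0.4,0.8,-1.2],[-0.149,-0.203,0.155,0.4,0.8,-1.2]]'; python3 -c "
from h import *
print(manip.get_state()['width'])
go([.6029,.09,.034],88.05)"
```

```text
clock: 31.6
position: [0.6029, 0.0901, 0.0705]
ee_rot: [0.0, 0.017, 1.0, -0.0]
contact_force: [0.0, -0.2, -1.6]
width: 0.0255
0.025532763209298304
 yaw opt 0 [-0.  0. -0.] q6 -1.5
 yaw opt 180 [1.0e-01 1.0e-01 1.8e+02] q6 -1.5
row [-0.0, -0.0001, 0.0365] [-0.0, 0.0, -0.0]
```

```bash
python3 -m crank '[[0,0,0.008,0,0,0],[0,0,0.016,0,0,0],[0,0,0.023,0,0,0],[0,0,0.029,0,0,0],[0,0,0.034,0,0,0],[0,0,0.038,0,0,0],[0,0,0.038,0,0,0],[0,0,0.038,0,0,0]]'
```

```text
clock: 32.6
position: [0.6028, 0.09, 0.0341]
ee_rot: [0.0, 0.017, 1.0, -0.0]
contact_force: [-3.1, -0.9, 6.9]
width: 0.0249
```

```bash
python3 -m crank '[[0,0,0,0,0,0],[0,0,0,0,0,0],[0,0,0,0,0,0],[0,0,-0.03,0,0,0],[0,0,-0.09,0,0,0],[0,0,-0.15,0,0,0],[0.02,-0.03,-0.2,0,0,0],[0.04,-0.066,-0.24,0,0,0],[0.04,-0.066,-0.24,0,0,0],[0.04,-0.066,-0.24,0,0,0]]' 0.5
cat > chk.py <<'E'
from h import *
import sys
f,P,o,D=wrist(sys.argv[1]);Z=P[...,2];print("cam",o.round(3))
a=np.radians(-1.95);E=np.array([[np.cos(a),np.sin(a)],[-np.sin(a),np.cos(a)]]);J=(P[...,:2]-[.5997,.024])@E.T
for y in(-.066,0,.066):
    m=(abs(J[...,1]-y)<.02)&(abs(J[...,0])<.034)&(Z>.03)&(Z<.06);q=J[m];print(y,m.sum(),"z",np.nanpercentile(Z[m],[5,50,95]).round(4),"x",np.percentile(q[:,0],[1,99]).round(4),"y",np.percentile(q[:,1],[1,99]).round(4))
m=(abs(Z-.064)<.008)&(abs(J[...,1])<.04)&(J[...,0]>.03)&(J[...,0]<.1)
for s in(-1,1):
    q=m&(J[...,1]*s>0);print("lug",s,q.sum(),np.percentile(J[q],[2,98],axis=0).round(4).tolist(),np.median(Z[q]))
m=(Z>.1)&(Z<.2)&(abs(J[...,1])<.13)&(J[...,0]<-.03)&(J[...,0]>-.2);k=m&(f.max(2)<70)&(J[...,1]>.03)
for n,mm in(("leafall",m),("knob",k)):
    q=np.c_[J[mm],Z[mm]];print(n,len(q),np.percentile(q,[2,50,98],axis=0).round(4).tolist())
E
python3 chk.py w10
```

```text
clock: 33.85
position: [0.5601, 0.0259, 0.2734]
ee_rot: [0.0, 0.017, 1.0, 0.0]
contact_force: [0.4, -0.0, 0.1]
width: 0.0424
cam [0.491 0.029 0.416]
-0.066 1454 z [0.0356 0.0374 0.0386] x [-0.0306  0.0285] y [-0.0791 -0.0513]
0 1419 z [0.036  0.0374 0.0388] x [-0.0314  0.0271] y [-0.013   0.0142]
0.066 1457 z [0.0356 0.0374 0.0387] x [-0.0305  0.0285] y [0.0523 0.08  ]
lug -1 435 [[0.0459, -0.0207], [0.0891, -0.0099]] 0.06322397745454789
lug 1 435 [[0.0457, 0.0099], [0.0888, 0.0207]] 0.0633664225736002
leafall 6006 [[-0.111, -0.0957, 0.1023], [-0.0808, 0.004, 0.128], [-0.0676, 0.0948, 0.1783]]
knob 592 [[-0.1147, 0.0483, 0.1087], [-0.1047, 0.0575, 0.1171], [-0.095, 0.0698, 0.1209]]
```

View pics/w10.png

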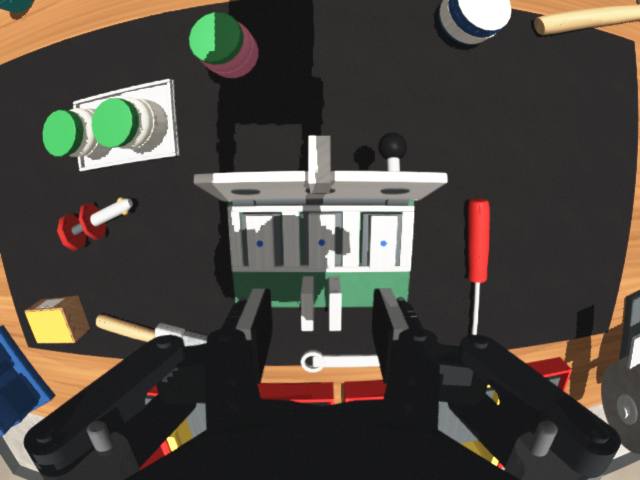

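All three blanks are flat: tops at 0.0374 against 0.038 expected, all within their pockets. The lugs give a bore at about world (0.667, 0.022, 0.044). The pin is still at (95,220) with its tip pointing to +y. I'll now push the leaf over from behind, off to the −y side clear of the tongue.

```bash
python3 -c "
from h import *
go([.4624,-.0414,.273],88.05);go([.4624,-.0414,.105],88.05);go([.5627,-.0448,.105],88.05)"
```

```text
yaw opt 0 [-0.  -0.1  0. ] q6 -1.61
 yaw opt 180 [ 1.0e-01 -0.0e+00 -1.8e+02] q6 -1.61
row [0.0952, -0.0708, -0.0003] [-0.0, -0.1, 0.0]
 yaw opt 0 [-0.  -0.1  0. ] q6 -1.61
 yaw opt 180 [ 1.0e-01 -0.0e+00 -1.8e+02] q6 -1.61
row [0.095, -0.0708, 0.1677] [-0.0, -0.1, 0.0]
 yaw opt 0 [-0.  -0.1  0. ] q6 -1.61
 yaw opt 180 [ 1.0e-01 -0.0e+00 -1.8e+02] q6 -1.61
row [-0.0054, -0.0708, 0.1676] [-0.0, -0.1, 0.0]
```

```bash
python3 -m crank '[[0.03,-0.03,0,0,0,0],[0.07,-0.06,0,0,0,0],[0.095,-0.0708,0,0,0,0],[0.095,-0.0708,0.0,0,0,0],[0.095,-0.0708,0.05,0,0,0],[0.095,-0.0708,0.1,0,0,0],[0.095,-0.0708,0.14,0,0,0],[0.095,-0.0708,0.165,0,0,0],[0.095,-0.0708,0.165,0,0,0]]' 0; python3 -m crank '[[-0.015,0,0,0,0,0],[-0.03,0,0,0,0,0],[-0.042,0,0,0,0,0],[-0.05,0,0,0,0,0],[-0.058,0,0,0,0,0],[-0.066,0,0,0,0,0],[-0.074,0,0,0,0,0],[-0.082,0,0,0,0,0],[-0.09,0,0,0,0,0],[-0.1,0,0,0,0,0],[-0.1,0,0,0,0,0],[-0.05,0,-0.03,0,0,0],[0,0,-0.08,0,0,0],[0.0,-0.0,-0.14,0,0,0],[0,-0.0,-0.2,0,0,0],[0,0,-0.2,0,0,0],[0,0,-0.2,0,0,0],[0,0,-0.2,0,0,0]]'
python3 - <<'E'
from h import *
f,P,o,D=wrist("w11")
a=np.radians(-1.95);E=np.array([[np.cos(a),np.sin(a)],[-np.sin(a),np.cos(a)]]);J=(P[...,:2]-[.5997,.024])@E.T;Z=P[...,2]
for x0 in(-.03,0,.03,.065,.08):
  for y0,w in((-.06,.03),(0,.005),(.03,.01)):
    m=(abs(J[...,0]-x0)<.006)&(abs(J[...,1]-y0)<w);print(x0,y0,m.sum(),np.nanmedian(Z[m]).round(4) if m.sum() else None)
E
```

```text
clock: 35.02
position: [0.4616, -0.0401, 0.105]
ee_rot: [-0.004, 0.016, 1.0, 0.001]
contact_force: [0.5, 0.3, 0.6]
width: -0.0002
clock: 37.28
position: [0.4621, -0.0403, 0.3032]
ee_rot: [-0.005, 0.016, 1.0, 0.001]
contact_force: [-0.4, 0.4, -0.1]
width: -0.0001
-0.03 -0.06 125 0.0474
-0.03 0 77 0.0474
-0.03 0.03 150 0.0475
0 -0.06 0 None
0 0 73 0.0519
0 0.03 133 0.0474
0.03 -0.06 0 None
0.03 0 61 0.0474
0.03 0.03 12 0.0468
0.065 -0.06 0 None
0.065 0 0 None
0.065 0.03 0 None
0.08 -0.06 0 None
0.08 0 0 None
0.08 0.03 0 None
```

View pics/w11.png

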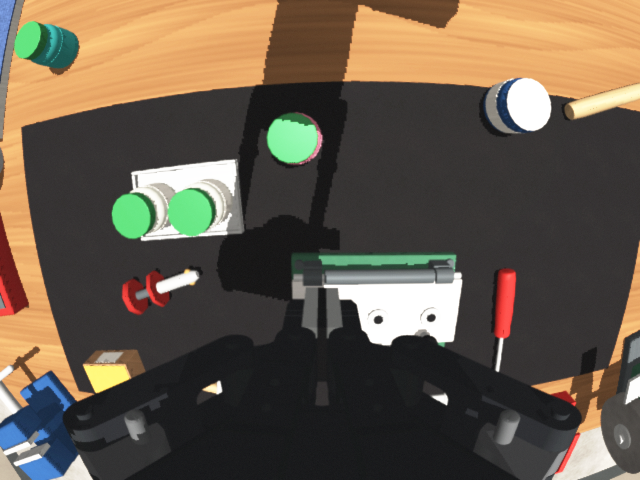

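The leaf is shut: its top is at 0.0475 against 0.048, and it is level throughout. The pin lies at (160,288) with its tip towards +y. Next I'll hover over the pin and measure it.

```bash
cat > pin.py <<'E'
from h import *
import sys
f,P,o,D=wrist(sys.argv[1]);Z=P[...,2];H,S,V=cv2.split(cv2.cvtColor(f,cv2.COLOR_BGR2HSV));print("cam",o.round(3))
reg=(P[...,1]>-.36)&(P[...,1]<-.17)&(P[...,0]>.48)&(P[...,0]<.68)
red=((H<8)|(H>172))&(S>100)&(V>50)&reg
t=(red&(Z>.043)&(Z<.052)).astype(np.uint8);k,l,st,c=cv2.connectedComponentsWithStats(t)
for i in range(1,k):
    if st[i,4]>15:
        q=P[l==i];w=np.array([onplane(o,D,u,v,.046)[:2] for v,u in np.argwhere(l==i)],np.float32);r=cv2.minAreaRect(w)
        print("flange top",c[i].round(),st[i,4],w.mean(0).round(4),np.nanmedian(q[:,2]).round(4),np.round(r[0],4),np.round(r[1],4),round(r[2],1))
s=(S<70)&(V>60)&reg&(Z>.024)&(Z<.04);q=P[s];m=q[:,:2].mean(0)
vx=cv2.fitLine(q[:,:2].astype(np.float32),cv2.DIST_HUBER,0,.01,.01).ravel();print("shank",s.sum(),vx.round(4),"ang",np.degrees(np.arctan2(vx[1],vx[0])).round(1),"z98",np.percentile(q[:,2],98).round(4))
e=(q[:,:2]-vx[2:])@vx[:2];print("ends",(vx[2:]+vx[:2]*e.min()).round(4),(vx[2:]+vx[:2]*e.max()).round(4))
cv2.imwrite(f"pics/{sys.argv[1]}c.png",f)
E
python3 -c "
from h import *
go([.62,-.27,.25],106)"
```

```text
yaw opt 0 [  0.2  -0.6 -17.9] q6 -1.78
 yaw opt 180 [ -0.8  -0.3 162.1] q6 -1.78
row [-0.1658, -0.2245, 0.0509] [0.2, -0.6, -17.9]
```

```bash
python3 -m crank '[[-0.04,-0.05,0,0,-0.3,-5],[-0.08,-0.1,0,0.2,-0.6,-10],[-0.11,-0.15,0.02,0.2,-0.6,-18],[-0.14,-0.2,0.04,0.2,-0.6,-18],[-0.166,-0.2245,0.051,0.2,-0.6,-18],[-0.166,-0.2245,0.051,0.2,-0.6,-18],[-0.166,-0.2245,0.051,0.2,-0.6,-18],[-0.166,-0.2245,0.051,0.2,-0.6,-18]]' 0.375; python3 pin.py w12
```

```text
clock: 38.33
position: [0.6198, -0.2689, 0.2505]
ee_rot: [0.0, -0.141, 0.99, 0.0]
contact_force: [-0.7, 1.4, -0.1]
width: 0.0321
cam [ 0.553 -0.288  0.393]
flange top [347. 160.] 154 [ 0.565 -0.259] 0.0453 [ 0.5643 -0.2592] [0.0252 0.006 ] 20.3
flange top [304. 162.] 281 [ 0.5773 -0.2972] 0.0453 [ 0.5778 -0.2971] [0.0263 0.0093] 15.9
shank 1381 [ 0.3367 -0.9416  0.5595 -0.2418] ang -70.3 z98 0.0376
ends [ 0.5283 -0.1546] [ 0.6104 -0.3841]
```

View pics/w12c.png

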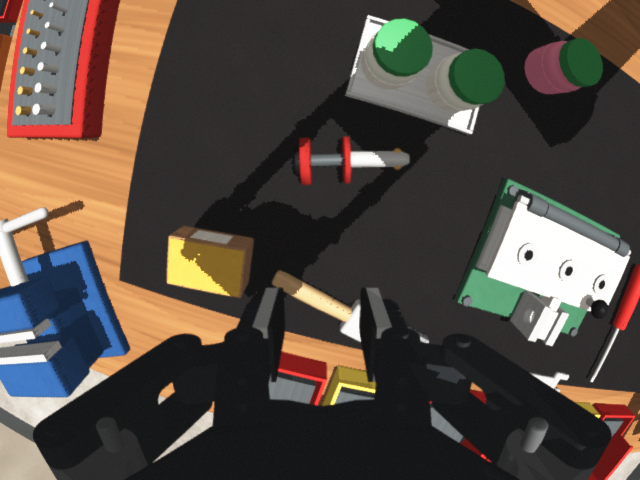

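The pin is clear: shoulder flange at (347,160), grip flange at (304,162), tip to the right. The flanges measure 40.1 mm apart, as given, with tops at 0.0453 against 0.046. The axis bearing is 108°. I'll go down with the jaws along the axis, one finger in the neck gap and one behind the button.

```bash
python3 -c "
from h import *
go([.5782,-.3001,.09],108)"
```

```text
yaw opt 0 [ 0.   0.1 -1.8] q6 -2.37
 yaw opt 180 [ 1.000e-01 -0.000e+00  1.782e+02] q6 -2.37
row [0.0488, -0.0184, 0.1608] [0.0, 0.1, -1.8]
```

```bash
python3 -m crank '[[0.03,-0.01,0.03,0,0,-1.8],[0.0488,-0.0184,0.08,0,0,-1.8],[0.0488,-0.0184,0.13,0,0,-1.8],[0.0488,-0.0184,0.16,0,0.1,-1.8],[0.0488,-0.0184,0.16,0,0.1,-1.8],[0.0488,-0.0184,0.16,0,0.1,-1.8]]' 0.375 20; python3 -c "
from h import *
go([.5782,-.3001,.031],108)
f,P,o,D=wrist('w13');cv2.imwrite('pics/w13c.png',cv2.resize(f[150:450,160:480],None,fx=2,fy=2))"
```

```text
clock: 39.12
position: [0.5793, -0.3004, 0.0928]
ee_rot: [0.001, -0.157, 0.988, -0.001]
contact_force: [0.1, -0.3, 0.5]
width: 0.0321
 yaw opt 0 [-0.1  0.1  0. ] q6 -2.47
 yaw opt 180 [-1.0e-01 -2.0e-01 -1.8e+02] q6 -2.47
row [0.0011, 0.0007, 0.0618] [-0.1, 0.1, 0.0]
```

View pics/w13c.png

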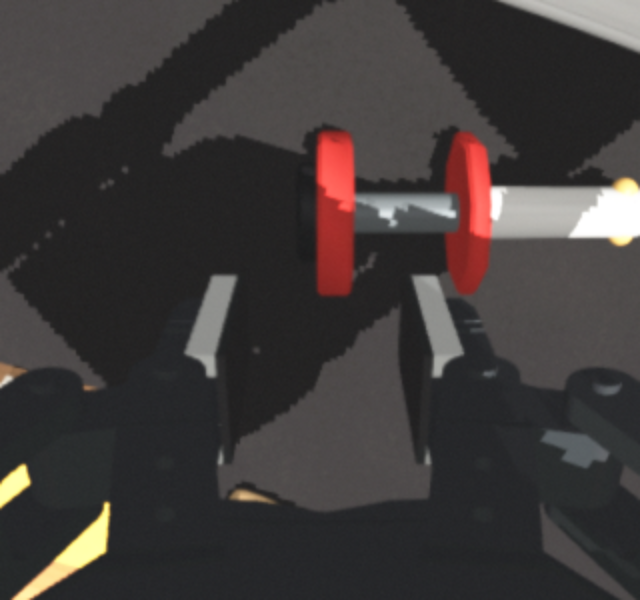

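The fingers straddle the grip flange and the button, so I'll descend.

```bash
python3 -m crank '[[0.001,0.0007,0.02,0,0,0],[0.001,0.0007,0.04,0,0.1,0],[0.001,0.0007,0.055,0,0.1,0],[0.001,0.0007,0.0625,0,0.1,0],[0.001,0.0007,0.0625,0,0.1,0],[0.001,0.0007,0.0625,0,0.1,0]]' 0.375 20; python3 -m crank '[[0,0,0,0,0,0],[0,0,0,0,0,0],[0,0,0,0,0,0],[0,0,0,0,0,0],[0,0,0,0,0,0],[0,0,0,0,0,0]]' 0 50
```

```text
clock: 39.92
position: [0.5791, -0.3007, 0.0314]
ee_rot: [0.001, -0.157, 0.988, -0.002]
contact_force: [0.6, -0.8, 0.0]
width: 0.0321
clock: 40.67
position: [0.5793, -0.3004, 0.0323]
ee_rot: [0.001, -0.156, 0.988, -0.002]
contact_force: [-1.0, 1.6, 6.3]
width: 0.0086
```

Width is 8.6 mm (the reading runs about 1.5 mm low), so the button is fully in. I'll lift and move to a pre-insertion pose.

```bash
python3 -m crank '[[0,0,0,0,0,0],[0,0,-0.02,0,0,0],[0,0,-0.05,0,0,0],[0,0,-0.09,0,0,0],[0,0,-0.12,0,0,0],[0,0,-0.12,0,0,0]]' 0 80; python3 -c "
from h import *
print(manip.get_state()['width'])
go([.6623,-.1222,.15],88.05)"
```

```text
clock: 41.42
position: [0.5804, -0.3012, 0.1542]
ee_rot: [0.003, -0.156, 0.988, -0.004]
contact_force: [-0.1, 0.2, -3.0]
width: 0.0076
0.007590109569366836
 yaw opt 0 [-0.5  0.4 20. ] q6 -2.47
 yaw opt 180 [  -0.5   -0.7 -160. ] q6 -2.47
row [-0.1332, 0.145, 0.0036] [-0.5, 0.4, 20.0]
```

```bash
python3 -m crank '[[-0.03,0.03,0,0,0,5],[-0.06,0.06,0,-0.2,0.2,10],[-0.09,0.1,0,-0.5,0.4,15],[-0.12,0.13,0,-0.5,0.4,20],[-0.133,0.145,0,-0.5,0.4,20],[-0.133,0.145,0,-0.5,0.4,20],[-0.133,0.145,0,-0.5,0.4,20],[-0.133,0.145,0,-0.5,0.4,20]]'
cat > hand.py <<'E'
from h import *
import sys
s=manip.get_state();print("w",s["width"],s["position"].round(4))
f,P,o,D=wrist(sys.argv[1]);Z=P[...,2];H,S,V=cv2.split(cv2.cvtColor(f,cv2.COLOR_BGR2HSV))
T=(P-s["position"])@rot().as_matrix()   # tool coords
np.save("pics/T.npy",T)
reg=(abs(T[...,0])<.04)&(abs(T[...,2])<.04)
red=((H<8)|(H>172))&(S>100)&(V>40)&reg
for n,m in(("grip",red&(abs(T[...,1])<.015)),("shoulder",red&(T[...,1]>.025)&(T[...,1]<.06))):
    q=T[m];print(n,len(q),np.percentile(q,[1,50,99],axis=0).round(4).tolist()if len(q) else 0)
sh=(S<80)&(V>50)&reg&(T[...,1]>.047)&(T[...,1]<.125)
for y in np.arange(.05,.12,.01):
    q=T[sh&(abs(T[...,1]-y)<.005)&(abs(T[...,0])<.03)]
    if len(q)>10:print("shank y",y.round(3),len(q),"x",np.percentile(q[:,0],[3,97]).round(4),"z(min=top)",np.percentile(q[:,2],3).round(4))
E
python3 hand.py w14
```

```text
clock: 42.42
position: [0.6614, -0.1238, 0.1534]
ee_rot: [-0.001, 0.018, 1.0, -0.0]
contact_force: [0.0, -0.2, -1.7]
width: 0.0076
w 0.0075522313083907725 [ 0.6614 -0.1238  0.1534]
grip 2384 [[-0.0194, -0.004, -0.0142], [0.0123, 0.0007, -0.0095], [0.0239, 0.0054, 0.017]]
shoulder 2516 [[-0.0191, 0.0373, -0.0142], [0.0091, 0.038, -0.0029], [0.0238, 0.0434, 0.0286]]
shank y 0.05 462 x [-0.0049  0.0083] z(min=top) 0.0011
shank y 0.06 703 x [-0.0055  0.0085] z(min=top) 0.0011
shank y 0.07 661 x [-0.0052  0.0083] z(min=top) 0.001
shank y 0.08 619 x [-0.0052  0.0086] z(min=top) 0.001
shank y 0.09 552 x [-0.0055  0.0083] z(min=top) 0.0007
shank y 0.1 282 x [-0.0041  0.0082] z(min=top) 0.0012
```

View pics/w14.png

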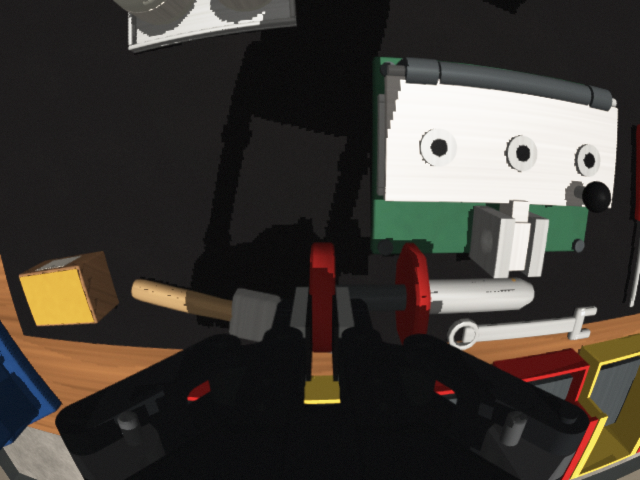

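The pin is held level and straight: shank at tool x ≈ 0.001 and z ≈ 0.009 all along, shoulder at tool y = 0.0434. The balls are not showing, so the button is in. I'll recheck the lug position from this frame and work out the alignment.

Run:
```python
from h import *
T=np.load("pics/T.npy");s=manip.get_state();P=T@rot().as_matrix().T+s["position"];Z=P[...,2]
a=np.radians(-1.95);E=np.array([[np.cos(a),np.sin(a)],[-np.sin(a),np.cos(a)]]);J=(P[...,:2]-[.5997,.024])@E.T
m=(abs(Z-.064)<.004)&(abs(J[...,1])<.04)&(J[...,0]>.03)&(J[...,0]<.1)
for sg in(-1,1):
    q=m&(J[...,1]*sg>0);print("lug",sg,q.sum(),np.percentile(J[q],[1,50,99],axis=0).round(4).tolist(),np.median(Z[q]))
    for v in (0.5,):
        pts=J[q];r=cv2.minAreaRect(pts.astype(np.float32));print(r)
go([.6672+.0009-.0049,.0217-.144,.053],88.05)
```

```text
lug -1 1111 [[0.0461, -0.0214], [0.0671, -0.015], [0.0895, -0.0006]] 0.0634632924143441
((0.06793375313282013, -0.010872766375541687), (0.044204629957675934, 0.021715907379984856), 0.45613589882850647)
lug 1 1001 [[0.0461, 0.0007], [0.067, 0.0129], [0.0897, 0.0211]] 0.0634719952387372
((0.06798024475574493, 0.011106130667030811), (0.02151487208902836, 0.04465063288807869), 89.6939697265625)
 yaw opt 0 [ 0.  -0.  -0.1] q6 -1.82
 yaw opt 180 [-1.000e-01 -0.000e+00  1.799e+02] q6 -1.82
row [-0.0016, 0.0014, 0.1006] [0.0, -0.0, -0.1]
```

```bash
python3 -m crank '[[-0.0018,0.001,0.04,0,0,0],[-0.0018,0.001,0.08,0,0,0],[-0.0018,0.001,0.1,0,0,0],[-0.0018,0.001,0.1015,0,0,0],[-0.0018,0.001,0.1015,0,0,0],[-0.0018,0.001,0.1015,0,0,0]]'; python3 hand.py w15
python3 - <<'E'
from h import *
go([.6675+.0009-.0049,.0217-.144,.053],88.05)
go([.6675+.0009-.0022,.0217-.0644,.053],88.05)
E
```

```text
clock: 43.22
position: [0.6643, -0.1233, 0.0537]
ee_rot: [0.001, 0.018, 1.0, -0.0]
contact_force: [-0.2, 1.1, -2.3]
width: 0.0075
w 0.007519585308530507 [ 0.6643 -0.1233  0.0537]
grip 2397 [[-0.02, -0.004, -0.0141], [0.0123, 0.0007, -0.0094], [0.024, 0.0054, 0.0172]]
shoulder 2506 [[-0.0192, 0.0373, -0.0142], [0.0091, 0.038, -0.0031], [0.0238, 0.0434, 0.0281]]
shank y 0.05 466 x [-0.0048  0.0083] z(min=top) 0.001
shank y 0.06 719 x [-0.0054  0.0088] z(min=top) 0.0011
shank y 0.07 655 x [-0.0054  0.0085] z(min=top) 0.001
shank y 0.08 629 x [-0.0055  0.0086] z(min=top) 0.0009
shank y 0.09 565 x [-0.0055  0.0085] z(min=top) 0.0009
shank y 0.1 298 x [-0.0036  0.01  ] z(min=top) 0.0015
 yaw opt 0 [-0.   0.1 -0.1] q6 -1.82
 yaw opt 180 [2.000e-01 1.000e-01 1.799e+02] q6 -1.82
row [0.0008, 0.0008, 0.0006] [-0.0, 0.1, -0.1]
 yaw opt 0 [-0.   0.1 -0.1] q6 -1.82
 yaw opt 180 [2.000e-01 1.000e-01 1.799e+02] q6 -1.82
row [0.001, 0.0805, 0.0006] [-0.0, 0.1, -0.1]
```

```bash
python3 -m crank '[[0.0009,0.005,0.0008,0,0.1,-0.1],[0.0009,0.011,0.0008,0,0.1,-0.1],[0.0009,0.017,0.0008,0,0.1,-0.1],[0.0009,0.022,0.0008,0,0.1,-0.1],[0.0009,0.027,0.0008,0,0.1,-0.1],[0.0009,0.032,0.0008,0,0.1,-0.1],[0.0009,0.036,0.0008,0,0.1,-0.1],[0.0009,0.036,0.0008,0,0.1,-0.1]]'
python3 - <<'E'
from h import *
print(manip.get_state()["width"])
go([.6675+.0009-.0022,.0217-.0644,.053],88.05)
E
```

```text
clock: 44.28
position: [0.6646, -0.0868, 0.0527]
ee_rot: [-0.0, 0.017, 1.0, -0.0]
contact_force: [0.4, -0.3, -1.0]
width: 0.0078
0.007776191944755714
 yaw opt 0 [-0. -0. -0.] q6 -1.77
 yaw opt 180 [-0.0e+00  1.0e-01  1.8e+02] q6 -1.77
row [-0.0001, 0.0442, -0.0003] [-0.0, -0.0, -0.0]
```

```bash
python3 -m crank '[[0,0.005,0,0,0,0],[0,0.01,0,0,0,0],[0,0.015,0,0,0,0],[0,0.02,0,0,0,0],[0,0.025,0,0,0,0],[0,0.03,0,0,0,0],[0,0.034,0,0,0,0],[0,0.034,0,0,0,0]]'; python3 -c "
from h import *
print(manip.get_state()['width'])
go([.6675+.0009-.0022,.0217-.0644,.053],88.05)"
```

```text
clock: 45.28
position: [0.6658, -0.0525, 0.0527]
ee_rot: [-0.0, 0.017, 1.0, -0.0]
contact_force: [0.3, 0.1, -1.8]
width: 0.0078
0.007791413230549098
 yaw opt 0 [-0. -0.  0.] q6 -1.72
 yaw opt 180 [ 0.0e+00 -1.0e-01 -1.8e+02] q6 -1.72
row [-0.0001, 0.0098, -0.0003] [-0.0, -0.0, 0.0]
```

```bash
python3 -m crank '[[0,0.003,0,0,0,0],[0,0.006,0,0,0,0],[0,0.008,0,0,0,0],[0,0.0095,0,0,0,0],[0,0.011,0,0,0,0],[0,0.012,0,0,0,0],[0,0.012,0,0,0,0]]'; python3 hand.py w16
```

```text
clock: 46.15
position: [0.6663, -0.0429, 0.053]
ee_rot: [0.0, 0.016, 1.0, -0.002]
contact_force: [0.0, -6.9, -2.7]
width: 0.0078
w 0.007790494329754842 [ 0.6663 -0.0429  0.053 ]
grip 2411 [[-0.0202, -0.0041, -0.0141], [0.0121, 0.0007, -0.0094], [0.024, 0.0054, 0.0182]]
shoulder 2541 [[-0.0193, 0.0372, -0.0142], [0.0094, 0.0379, -0.0029], [0.0239, 0.0434, 0.0284]]
shank y 0.05 1859 x [-0.0089  0.0229] z(min=top) -0.0118
shank y 0.06 2125 x [-0.0147  0.0289] z(min=top) -0.0103
shank y 0.07 2505 x [-0.0175  0.0276] z(min=top) -0.0114
shank y 0.08 2109 x [-0.0193  0.023 ] z(min=top) -0.012
shank y 0.09 143 x [-0.0198  0.0229] z(min=top) -0.0113
shank y 0.1 252 x [-0.0031  0.0076] z(min=top) 0.0014
shank y 0.11 14 x [0.0214 0.0219] z(min=top) 0.038
```

The shoulder is on the lug: 6.9 N, at y −0.0429 against −0.0427 predicted. I'll let the button out slowly and back off upward.

```bash
python3 -m crank '[[0,0.001,0,0,0,0],[0,0.001,0,0,0,0],[0,0.0,0,0,0,0],[0,0,0,0,0,0]]' 0.37 20; python3 -c "
from h import *
print(manip.get_state()['width'])"; python3 -m crank '[[0,0,-0.01,0,0,0],[0,0,-0.03,0,0,0],[0,0,-0.06,0,0,0],[0.02,0,-0.12,0,0,0],[0.05,0.02,-0.18,0,0,0],[0.08,0.04,-0.22,0,0,0],[0.08,0.04,-0.22,0,0,0],[0.08,0.04,-0.22,0,0,0]]'
python3 - <<'E'
from h import *
f,P,o,D=wrist("w17");cv2.imwrite("pics/w17c.png",cv2.resize(f[130:400,200:520],None,fx=2.4,fy=2.2))
H,S,V=cv2.split(cv2.cvtColor(f,cv2.COLOR_BGR2HSV));Z=P[...,2]
a=np.radians(-1.95);E=np.array([[np.cos(a),np.sin(a)],[-np.sin(a),np.cos(a)]]);J=(P[...,:2]-[.5997,.024])@E.T
red=((H<8)|(H>172))&(S>100)&(V>40)&(abs(J[...,0]-.068)<.03)&(Z>.055)&(Z<.08)
q=np.c_[J[red],Z[red]];h=np.histogram(q[:,1],bins=np.arange(-.09,0,.003));print([(round(float(b),3),int(n)) for n,b in zip(*h) if n]);print("top",np.percentile(q,[2,50,98],axis=0).round(4).tolist())
r=D/D[...,2:];X=((o+r*(.044-o[2]))[...,:2]-[.5997,.024])@E.T
m=(S<90)&(V>50)&(X[...,1]>.023)&(X[...,1]<.06)&(abs(X[...,0]-.068)<.015)&(Z>.03);print("tip beyond lug",m.sum(),np.percentile(X[m],[1,99],axis=0).round(4).tolist() if m.sum() else 0)
br=(H>8)&(H<30)&(S>90)&(X[...,1]>.015)&(X[...,1]<.05)&(abs(X[...,0]-.068)<.02)&(Z>.025);print("brass",br.sum(),np.median(X[br],0) if br.sum() else 0)
E
```

```text
clock: 46.7
position: [0.6664, -0.0426, 0.0531]
ee_rot: [0.0, 0.016, 1.0, -0.002]
contact_force: [0.1, -0.4, -0.7]
width: 0.0316
0.03158663389061992
clock: 47.7
position: [0.5876, 0.001, 0.2732]
ee_rot: [0.001, 0.016, 1.0, -0.002]
contact_force: [-0.2, -1.1, -0.1]
width: 0.0317
[(-0.072, 40), (-0.069, 51), (-0.066, 51), (-0.063, 64), (-0.03, 63), (-0.027, 103), (-0.024, 1)]
top [[0.0497, -0.0709, 0.0553], [0.0608, -0.0616, 0.0619], [0.0834, -0.0243, 0.0659]]
tip beyond lug 245 [[0.0614, 0.0231], [0.0827, 0.038]]
brass 23 [0.06028099 0.02703245]
```

View pics/w17c.png

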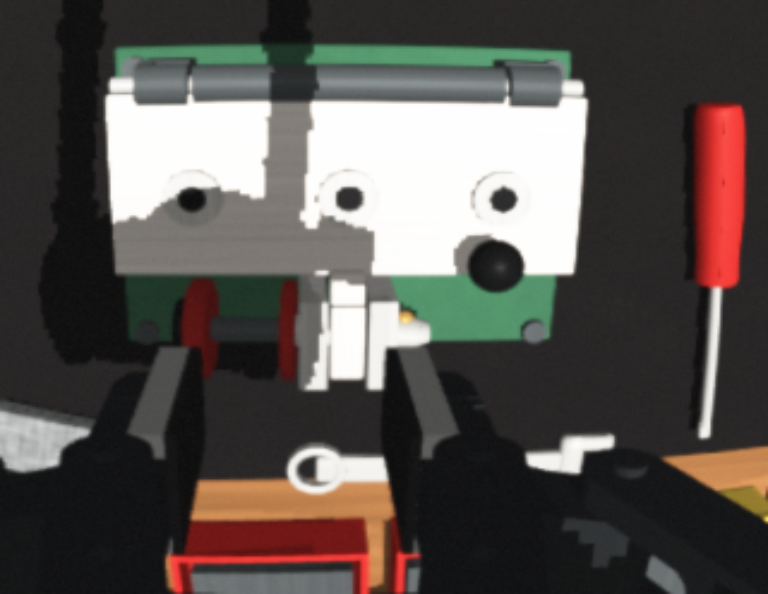

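The picture shows the shoulder flange up against the lug at (298,330), the tip and a brass ball out beyond the far lug at (405,318), and the leaf flat. One number is off: the shoulder reads about 3 mm back, although the ball (27.0 against 27.5 mm) and the tip agree with home. I'll settle that from a view square above it.

```bash
python3 -m crank '[[-0.05,0.01,0,0,0,0],[-0.1,0.02,0,0,0,0],[-0.14,0.02,0,0,0,0],[-0.14,0.02,0,0,0,0],[-0.14,0.02,0,0,0,0]]'
python3 - <<'E'
from h import *
f,P,o,D=wrist("w18");print("cam",o.round(3));cv2.imwrite("pics/w18c.png",cv2.resize(f[80:260,200:440],None,fx=3.3,fy=3.3))
H,S,V=cv2.split(cv2.cvtColor(f,cv2.COLOR_BGR2HSV));Z=P[...,2]
a=np.radians(-1.95);E=np.array([[np.cos(a),np.sin(a)],[-np.sin(a),np.cos(a)]]);r=D/D[...,2:]
def at(z): return ((o+r*(z-o[2]))[...,:2]-[.5997,.024])@E.T
X=at(.067);red=((H<8)|(H>172))&(S>100)&(V>40)&(abs(X[...,0]-.068)<.009)&(Z>.055)
v=X[red][:,1];v.sort();print("red strips on z=.067",[ (round(float(s[0]),4),round(float(s[-1]),4),len(s)) for s in np.split(v,np.where(np.diff(v)>.004)[0]+1)])
X=at(.064);lug=(S<60)&(abs(Z-.064)<.004)&(abs(X[...,0]-.068)<.018)&(abs(X[...,1])<.03);v=X[lug][:,1];print("lug/tongue v",np.percentile(v,[1,99]).round(4))
X=at(.044);m=(S<90)&(V>50)&(X[...,1]>.025)&(X[...,1]<.06)&(abs(X[...,0]-.068)<.01)&(Z>.03);print("shank tip v",np.percentile(X[m][:,1],99).round(4),"x",np.percentile(X[m][:,0],[2,98]).round(4))
br=(H>8)&(H<30)&(S>90)&(X[...,1]>.015)&(X[...,1]<.05)&(abs(X[...,0]-.068)<.02)&(Z>.025);print("brass",br.sum(),X[br].mean(0).round(4) if br.sum() else 0)
P0=((P[...,:2])-[.5997,.024])@E.T
for x0,y0 in((-.03,-.08),(-.03,.08),(.03,-.03),(.03,.03),(.03,-.08)):
    q=(abs(P0[...,0]-x0)<.005)&(abs(P0[...,1]-y0)<.008);print("leaf z",x0,y0,np.nanmedian(Z[q]).round(4))
d=viewer.get_image("top");cv2.imwrite("pics/t2.png",d["frame"])
E
```

```text
clock: 48.38
position: [0.7275, 0.0156, 0.2693]
ee_rot: [-0.003, 0.017, 1.0, -0.002]
contact_force: [-0.8, 0.4, 0.3]
width: 0.0316
cam [0.659 0.019 0.412]
red strips on z=.067 [(-0.0702, -0.0595, 218), (-0.0288, -0.0223, 141)]
lug/tongue v [-0.0206  0.0203]
shank tip v 0.0374 x [0.0605 0.0745]
brass 45 [0.0675 0.0263]
leaf z -0.03 -0.08 0.0476
leaf z -0.03 0.08 0.0478
leaf z 0.03 -0.03 0.0474
leaf z 0.03 0.03 0.0476
leaf z 0.03 -0.08 0.0476
```

View pics/w18c.png

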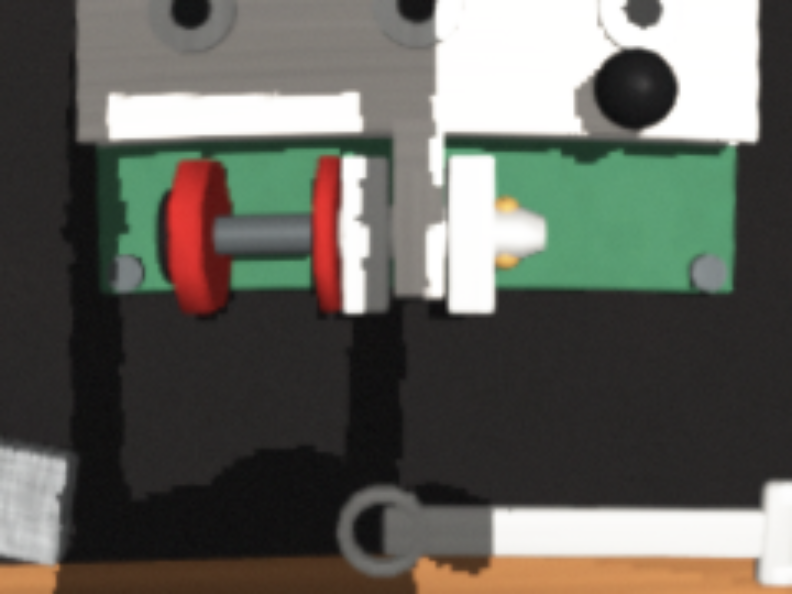

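View pics/t2.png

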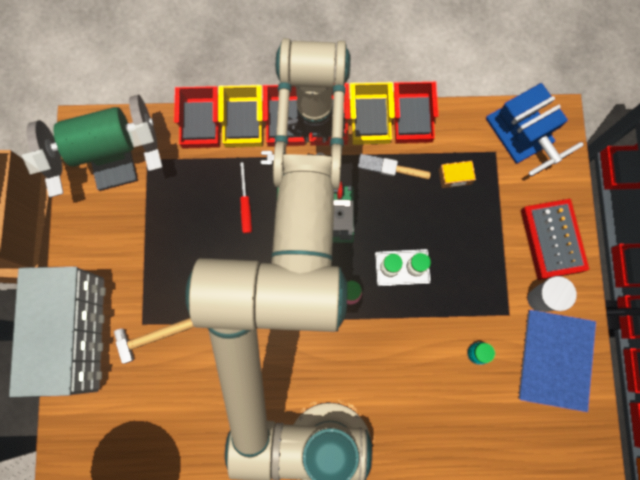

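The last checks agree with each other: the pin stands about 1.2 mm short of home (shoulder −22.3 against −21, ball 26.3 against 27.5, tip 37.4 against 39). It was probably dragged back as the pads opened. It is locked, with both balls out beyond the far lug. I'll nudge it home by pushing only on the shoulder flange from the neck gap, so the button isn't touched.

```bash
python3 -c "
from h import *
go([.6661,-.0465,.2],88.05);go([.6661,-.0465,.053],88.05)"
```

```text
yaw opt 0 [-0.3 -0.1  0. ] q6 -1.61
 yaw opt 180 [   0.2   -0.4 -180. ] q6 -1.61
row [0.0587, -0.0641, 0.0716] [-0.3, -0.1, 0.0]
 yaw opt 0 [-0.3 -0.1  0. ] q6 -1.61
 yaw opt 180 [   0.2   -0.4 -180. ] q6 -1.61
row [0.0584, -0.0634, 0.2186] [-0.3, -0.1, 0.0]
```

```bash
python3 -m crank '[[0.03,-0.03,0.02,0,0,0],[0.0587,-0.064,0.05,-0.3,-0.1,0],[0.0587,-0.064,0.09,-0.3,-0.1,0],[0.0587,-0.064,0.12,-0.3,-0.1,0],[0.0586,-0.064,0.13,-0.3,-0.1,0],[0.0586,-0.064,0.13,-0.3,-0.1,0],[0.0586,-0.064,0.13,-0.3,-0.1,0]]' 0.515; python3 -c "
from h import *
go([.6661,-.0465,.053],88.05)"
```

```text
clock: 49.35
position: [0.667, -0.0467, 0.1434]
ee_rot: [0.001, 0.017, 1.0, 0.0]
contact_force: [0.3, -0.4, 0.1]
width: 0.0442
 yaw opt 0 [0.  0.1 0.1] q6 -1.71
 yaw opt 180 [  -0.2    0.  -179.9] q6 -1.71
row [0.0012, 0.0001, 0.0904] [0.0, 0.1, 0.1]
```

```bash
python3 -m crank '[[0.0008,0,0.03,0,0.1,0],[0.0008,0,0.06,0,0.1,0],[0.0008,0,0.08,0,0.1,0],[0.0008,0,0.09,0,0.1,0],[0.0008,0,0.09,0,0.1,0],[0.0008,0,0.09,0,0.1,0]]'; python3 -m crank '[[0,0.001,0,0,0,0],[0,0.002,0,0,0,0],[0,0.003,0,0,0,0],[0,0.004,0,0,0,0],[0,0.005,0,0,0,0],[0,0.005,0,0,0,0]]'
```

```text
clock: 50.1
position: [0.6675, -0.0468, 0.0548]
ee_rot: [0.001, 0.016, 1.0, -0.0]
contact_force: [0.1, 0.1, 0.4]
width: 0.0442
clock: 50.85
position: [0.6679, -0.0422, 0.055]
ee_rot: [0.002, 0.016, 1.0, -0.0]
contact_force: [-0.3, -1.4, 0.7]
width: 0.044
```

```bash
python3 -m crank '[[0,0.001,0,0,0,0],[0,0.002,0,0,0,0],[0,0.003,0,0,0,0],[0,0.003,0,0,0,0]]'; python3 -m crank '[[0,0.002,0,0,0,0],[0,0.003,0,0,0,0],[0,0.004,0,0,0,0],[0,0.004,0,0,0,0]]'
```

```text
clock: 51.35
position: [0.6683, -0.04, 0.0554]
ee_rot: [0.002, 0.016, 1.0, -0.001]
contact_force: [-0.5, -5.3, 3.8]
width: 0.0442
clock: 51.85
position: [0.6684, -0.0396, 0.0556]
ee_rot: [0.002, 0.016, 1.0, -0.004]
contact_force: [-0.8, -11.8, 4.3]
width: 0.0437
```

It is hard against the stop now: 11.8 N with hardly any motion. I'll back off, rise clear and check.

```bash
python3 -m crank '[[0,-0.003,0,0,0,0],[0,-0.006,0,0,0,0],[0,-0.006,-0.003,0,0,0],[0,-0.006,-0.03,0,0,0],[0,-0.006,-0.08,0,0,0],[0,0.0,-0.14,0,0,0],[-0.03,0.03,-0.2,0,0,0],[-0.06,0.06,-0.215,0,0,0],[-0.06,0.06,-0.215,0,0,0],[-0.06,0.06,-0.215,0,0,0]]'
python3 - <<'E'
from h import *
f,P,o,D=wrist("w19");print("cam",o.round(3));cv2.imwrite("pics/w19c.png",cv2.resize(f[60:300,180:460],None,fx=2.8,fy=2.5))
H,S,V=cv2.split(cv2.cvtColor(f,cv2.COLOR_BGR2HSV));Z=P[...,2]
a=np.radians(-1.95);E=np.array([[np.cos(a),np.sin(a)],[-np.sin(a),np.cos(a)]]);r=D/D[...,2:]
def at(z): return ((o+r*(z-o[2]))[...,:2]-[.5997,.024])@E.T
X=at(.067);red=((H<8)|(H>172))&(S>100)&(V>40)&(abs(X[...,0]-.068)<.009)&(Z>.055)
v=X[red][:,1];v.sort();print("red",[ (round(float(s[0]),4),round(float(s[-1]),4)) for s in np.split(v,np.where(np.diff(v)>.004)[0]+1)])
X=at(.044);m=(S<90)&(V>50)&(X[...,1]>.025)&(X[...,1]<.06)&(abs(X[...,0]-.068)<.01)&(Z>.03);print("tip v",np.percentile(X[m][:,1],99).round(4))
br=(H>8)&(H<30)&(S>90)&(X[...,1]>.015)&(X[...,1]<.05)&(abs(X[...,0]-.068)<.02)&(Z>.025);print("brass",br.sum(),X[br].mean(0).round(4))
bk=(f.max(2)<60)&(abs(X[...,0]-.068)<.01)&(X[...,1]<-.055)&(X[...,1]>-.09)&(Z>.045);print("button v",bk.sum(),np.percentile(((P[...,:2]-[.5997,.024])@E.T)[bk][:,1],[3,97]).round(4) if bk.sum() else 0)
q=(abs(((P[...,:2]-[.5997,.024])@E.T)[...,0]-.03)<.005)&(abs(at(.048)[...,1]+.05)<.03);print("leaf z",np.nanmedian(Z[q]).round(4))
E
```

```text
clock: 53.1
position: [0.7285, 0.0207, 0.2693]
ee_rot: [0.001, 0.015, 1.0, -0.004]
contact_force: [-0.2, 0.3, -0.5]
width: 0.0442
cam [0.659 0.025 0.411]
red [(-0.0705, -0.0589), (-0.0283, -0.0227)]
tip v 0.0374
brass 45 [0.0674 0.0263]
button v 37 [-0.076  -0.0742]
leaf z 0.0475
```

View pics/w19c.png

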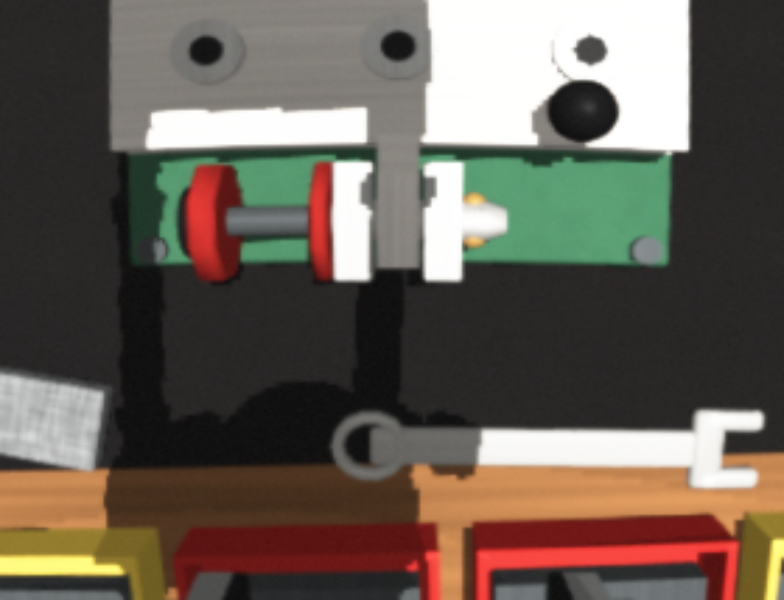

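The push moved nothing: ball 26.3 and tip 37.4 are unchanged. So the pin was already hard on the lug, and the 1.2 mm is a bias in my measurement. In the picture the shoulder touches the lug at (333,220), both balls are out at (472,200) and (472,240), and the button's back is at −75 to −76 mm (out = −75). I'll hand it in.

```bash
python3 -c "
from rig import job
print(job.sign_off())"
```

```text
the job is handed in; nothing more can be done
None
```

The drill jig is ready and handed in at about 53 s. All three blanks are flat in their own pockets, the leaf is shut, and the ball-lock pin is home with its button let out. Both white jars stand on the drip tray.

**Last checks:**
- **Blanks:** tops at 37.4 mm against 38 expected, read before the leaf was shut.
- **Leaf:** level, with its top at 47.5 mm against 48.
- **Pin:** both balls show beyond the far lug, and the button reads out at −75 to −76 mm against −75.
- **Jars:** upright, with lids at 88.5 mm against 89.

**One disagreement:** the camera put the pin about 1.2 mm short of home. A further push of about 12 N on the shoulder flange did not move it, so I take it as measurement bias with the shoulder hard against the lug.

I saw no sign of the grip slackening or of anything being knocked aside. I moved nothing else on the bench.

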